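# Shake handle spacers out over a drying tray

## Task

Pick up the hand shaker by its grip and shake the eight oiled knife-handle spacers out of it over the drying tray, spread so that every one of the three bays gets at least two and none is left in the shaker or lands outside the tray. Then stand the empty shaker upright on its feet on the bench, beside the tray, and let go; leave the other things on the bench where they are.

Things in the scene. Friction and masses are not known exactly. Their poses are not given: they have to be found in the camera images.
- tray: Shallow light-wood tray fixed to the bench, 160 (x) by 270 (y) by 30 mm high, walls 5 mm. Origin: centre of its underside; floor's upper face 8 mm above it. Two dividers along x (18 mm high, 4 thick, at y = -44 and +44 mm) part it into three bays side by side along y, centres at y = -88, 0 and +88 mm, each 150 by 84 mm inside.
- shaker: Loose light-wood hand shaker, 155 (x) by 60 (y) by 125 mm high, 0.26 kg, on four feet. Origin: centre, at the level of the feet's undersides. A chute with a clear cover (inside 52 wide, 36 high); its floor slopes down 0.2 rad to an open mouth at its -x end. Level, the spacers stay in; with the mouth tipped down 0.3 to 0.5 rad they slide out, sooner if shaken. Dark grip plate on top.
- shaker_grip (a point): Middle of the shaker's upright grip plate (74 along x, 16 thick in y, top at 125 mm), at (-4, 0, 105) mm in the shaker's frame, same axes; pinch it across y. The plate is free 20 mm above and 22 mm below this point; a block 22 mm wide lies below that.
- shaker_mouth (a point): Middle of the chute floor's lip at the open mouth (52 mm wide inside), at (-79, 0, 9) mm in the shaker's frame; the spacers leave here towards the shaker's -x.
- spacer0: Dark wood knife-handle spacer, a 22 x 18 x 14 mm block of about 12 g, origin at its centre. One of eight alike; all start inside the shaker.
- spacer1: Dark wood knife-handle spacer, a 22 x 18 x 14 mm block of about 12 g, origin at its centre. One of eight alike; all start inside the shaker.
- spacer2: Dark wood knife-handle spacer, a 22 x 18 x 14 mm block of about 12 g, origin at its centre. One of eight alike; all start inside the shaker.
- spacer3: Dark wood knife-handle spacer, a 22 x 18 x 14 mm block of about 12 g, origin at its centre. One of eight alike; all start inside the shaker.
- spacer4: Dark wood knife-handle spacer, a 22 x 18 x 14 mm block of about 12 g, origin at its centre. One of eight alike; all start inside the shaker.
- spacer5: Dark wood knife-handle spacer, a 22 x 18 x 14 mm block of about 12 g, origin at its centre. One of eight alike; all start inside the shaker.
- spacer6: Dark wood knife-handle spacer, a 22 x 18 x 14 mm block of about 12 g, origin at its centre. One of eight alike; all start inside the shaker.
- spacer7: Dark wood knife-handle spacer, a 22 x 18 x 14 mm block of about 12 g, origin at its centre. One of eight alike; all start inside the shaker.
- glue: Bystander: white glue bottle, 48 mm wide, 140 mm high, standing; origin under its centre.
- wax: Bystander: amber wax jar with steel cap, 68 mm wide, 55 mm high; origin under its centre.
- hammer: Bystander: hammer lying flat along its x, 240 mm long; origin underneath, handle to -x.
Things that resemble listed ones, but are neither listed nor needed, are in the scene too. What is shaped like the shaker but orange or purple is not meant.

How it is judged:
By the outcome, as a careful person would: the job done as asked, in the order asked, and still so for the second after the job is handed in, with the robot touching nothing.
It also fails if it takes over 67 s, if anything falls off the work surface, if the arm or the gripper's body presses on something with over 40 N, if the wrist force passes 120 N, or if a joint passes its speed limit or range.

## Robot

A 6-joint arm with a two-finger parallel gripper is mounted at the origin on the work surface. World frame = base frame: x ahead of the robot, y to its left, z up, the work surface at z = 0. Lengths are in mm, angles in degrees, forces in N, time in s.
With the tool pointing down it reaches from about 250 to 850 mm from the base axis. Payload 12.5 kg.
Tool frame: the origin (TCP) lies on the front face of the gripper's body, between the roots of the fingers; the fingertips stand 84 mm ahead of it and the grasp point (between the pads) lies 65 mm ahead of it; x points along the fingers, y is the direction in which the jaws open and shut, and the axes are right-handed (so a half turn about x gives the same grasp; the last joint's range is limited). The gripper opens to 93 mm and grips with 3 to 60 N. Pads are 15 mm wide; open, the fingers measure 128 mm over their backs; the gripper's body (75 mm by 188 mm) begins 65 mm behind the grasp point.
Start: joints at [60.928, 20.094, 94.641, -0, 65.266, -4.847], TCP at [225.642, 501.568, 302.733] pointing down, gripper open.
Joint ranges: [-157.81, 157.81], [-45, 120.19], [0.68, 151.7], [-89.99, 269.99], [4.06, 180], [-164.3, 164.3]. Speed limits (degrees/s): [127.2, 127.2, 159.86, 180, 180, 180].

## Interface

Orientations are given as [roll, pitch, yaw] about the fixed x, y, z axes, in that order (R = Rz(yaw) Ry(pitch) Rx(roll)).
In Python, from plant import get_obs, snapshot, job_done gives the robot as it stands.
- The arm moves only by the tool drive_tool, never from a script. Its argument "targets" is a list of rows, each a list of 3 entries, a list of its own where there are three numbers: the opening, from 0 (shut) to 1 (fully open), then the shift along the world's x, y, z in m, then the turn, a rotation vector about the world's x, y, z in rad. A call has 1 to 20 rows; each row is the pose to reach, as a shift and turn from the pose measured when the call began; what a row does not reach only later rows make up. A row lasts 1/12 s, in which the tool goes at most 41.7 mm and 7.16 degrees, less where a joint would pass 70% of its speed; a pose out of reach is approached as far as the arm can. A call with a gripper value outside its range is refused whole. The fingers move at their own pace and stop on an object; "squeeze" is the grip in N (left out, the last holds). Time passes only in rows, so rows that repeat a pose let the fingers close. It gives the time, the measured TCP pose, the force and the opening at its end, in the units of the state.
- get_obs(): the state, without advancing time (a new reading comes with each control period).
- snapshot(name): name is "scene" or "side" or "wrist"; returns a dict with "pixels" (420x560x3 uint8, red, green, blue), "fovy" (degrees; the focal length in pixels is half the picture's height over the tangent of half this angle, whatever the lens; pixels are square), "cx", "cy" (the principal point, pixels), "pose" (4x4, takes a point from camera to world coordinates). Camera axes: x right, y up, looking along -z (the intrinsics and any distortion apply to the point x, -y, -z); pixel columns grow to the right and rows downward; lengths in mm; the calibration is good to about 2 mm. A picture is of the moment at which its call begins. There is no depth.
- job_done(): hands the job in, once; it reports no verdict.
The state is a dict: "t": time; "joint_positions": joint angles; "dq": joint speeds; "effort": joint torques, N m; "eef_pos": TCP position; "orientation": TCP orientation; "force": force on the tool from outside, world axes, zero at the start; "wrist_torque": the same for the moment, N m; "finger_gap": opening from 0.0 (shut) to 1.0 (fully open).
Only numpy, scipy, OpenCV 4.12 (cv2) and the standard library are available. Lean on these libraries where they do the work, as an engineer would, in place of code of your own. Each camera call takes 0.05 s, during which the arm holds its last target.

## Working session

There is one attempt and no reset: what is moved stays moved. The work goes in short steps, Python scripts to look and compute and a tool call to move; the robot and the scene stay as the last step left them, time stands still between calls to the robot, and variables do not carry over. Pictures are saved under pics/ and viewed, and the job is handed in when it is done.

Besides the shell and the picture viewer there is one more tool, called after "Call:" by a JSON object that holds its "name" and its "arguments". drive_tool: Moves the arm, as the interface text tells. Its arguments: {"type":"object","properties":{"targets":{"type":"array"},"squeeze":{"type":"number"}},"required":["targets"]}

```bash
ls; mkdir -p pics
python3 - <<'E'
from plant import get_obs, snapshot
import cv2,pickle
print(get_obs())
for n in ["scene","side","wrist"]:
    s=snapshot(n); cv2.imwrite(f"pics/{n}0.png",s["pixels"][:,:,::-1]); pickle.dump(s,open(f"pics/{n}0.pkl","wb"))
    print(n,{k:v for k,v in s.items() if k!="pixels"})
E
```

```text
pics
{'t': 0.0, 'joint_positions': array([ 6.09295574e+01,  2.01233328e+01,  9.46761165e+01, -4.60854837e-04,
        6.52645561e+01, -4.84700002e+00]), 'dq': array([ 0.031507  , -0.07050538, -0.05329662, -0.04247501,  0.00973672,
        0.02726374]), 'effort': array([ 3.81551959e-03, -4.97322893e+01, -2.85253465e+01,  7.01129995e-02,
        2.56020814e-02, -1.03104094e-04]), 'eef_pos': array([225.52235566, 501.37487789, 302.21650514]), 'orientation': array([ -94.4725056 ,   89.93599323, -118.69575507]), 'force': array([ 0.02891684, -1.7761688 ,  0.61621027]), 'wrist_torque': array([-0.01267771,  0.03668456, -0.0431788 ]), 'finger_gap': 0.9988193504722781}
scene {'fovy': 43.43065825746572, 'cx': 277.6141187808333, 'cy': 213.97923549875955, 'pose': array([[ 6.00172188e-01, -5.49315258e-01,  5.81417314e-01,
         1.55140195e+03],
       [ 7.99833462e-01,  4.19178140e-01, -4.29599953e-01,
        -8.15659749e+02],
       [-7.73161927e-03,  7.22870967e-01,  6.90939786e-01,
         1.35928783e+03],
       [ 0.00000000e+00,  0.00000000e+00,  0.00000000e+00,
         1.00000000e+00]])
[... 169 characters left out ...]
12e+02],
       [-2.68608165e-01, -6.76519891e-01,  6.85689792e-01,
         1.25806101e+03],
       [-1.36770869e-02,  7.14457527e-01,  6.99545124e-01,
         1.42746258e+03],
       [ 0.00000000e+00,  0.00000000e+00,  0.00000000e+00,
         1.00000000e+00]])}
wrist {'fovy': 68.40882272521343, 'cx': 282.9303130228323, 'cy': 214.92567242615786, 'pose': array([[ 4.11306284e-01, -8.75041085e-01, -2.55206268e-01,
         1.53444835e+02],
       [ 9.11496869e-01,  3.94617869e-01,  1.15974981e-01,
         5.33079129e+02],
       [-7.73920125e-04, -2.80320953e-01,  9.59906019e-01,
         3.83626069e+02],
       [ 0.00000000e+00,  0.00000000e+00,  0.00000000e+00,
         1.00000000e+00]])}
```

View pics/scene0.png

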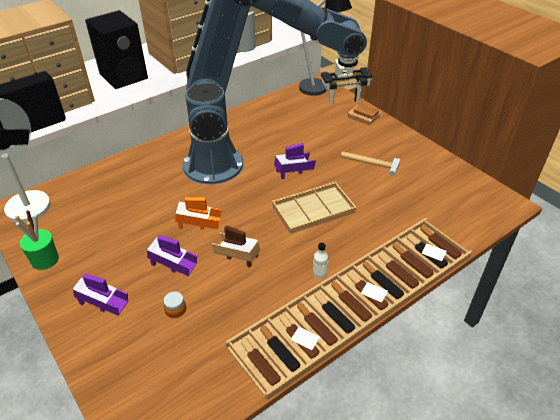

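View pics/side0.png

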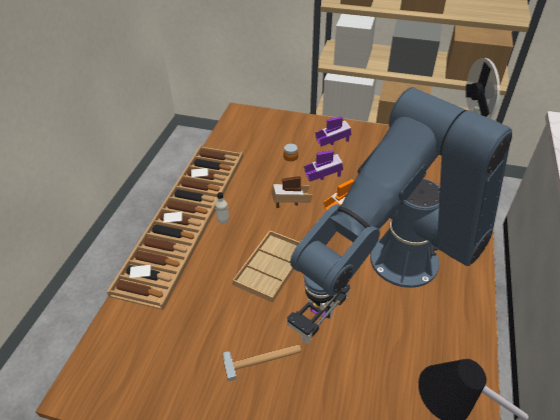

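View pics/wrist0.png

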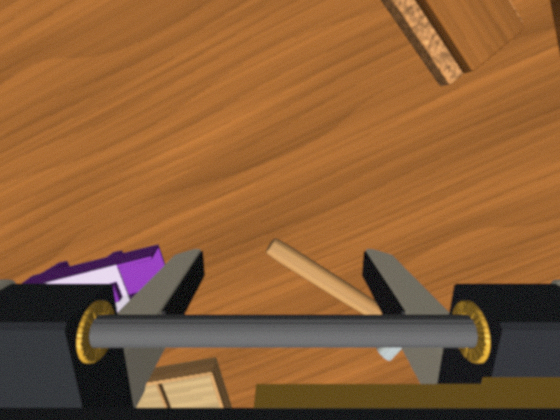

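The target is the light-wood shaker with the dark grip, at scene (236,244) and side (292,190). Things that could be mistaken for it are the purple ones at scene (294,160), (172,255) and (100,293), and the orange one at (198,212). I'll check it in close crops.

Run:
```python
import cv2
a=cv2.imread("pics/scene0.png");b=cv2.imread("pics/side0.png")
f=lambda im,x,y,w,h,s:cv2.resize(im[y:y+h,x:x+w],None,fx=s,fy=s,interpolation=cv2.INTER_CUBIC)
cv2.imwrite("pics/c1.png",f(a,200,215,70,55,10)); cv2.imwrite("pics/c2.png",f(b,262,165,60,50,10))
cv2.imwrite("pics/c3.png",f(a,260,175,110,65,7)); cv2.imwrite("pics/c4.png",f(b,225,225,90,80,7))
```

```text
(no output)
```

View pics/c1.png

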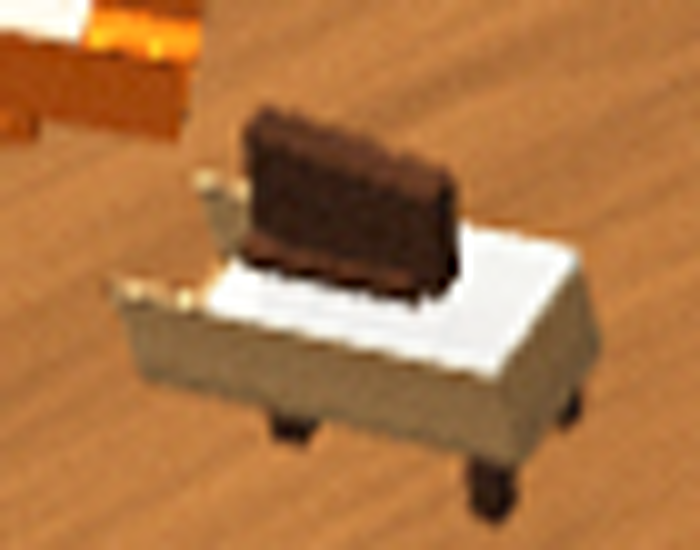

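View pics/c2.png

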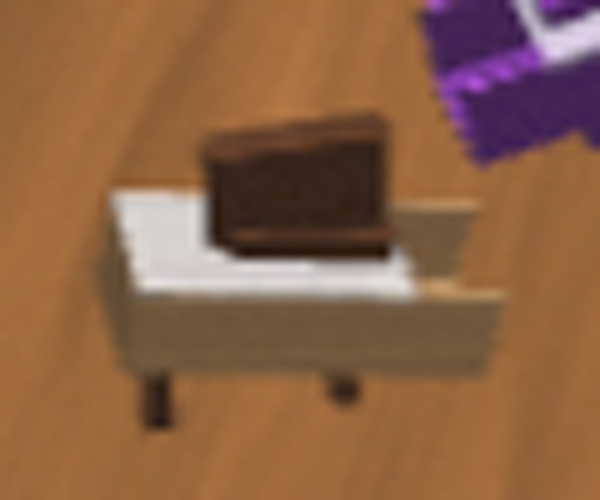

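View pics/c3.png

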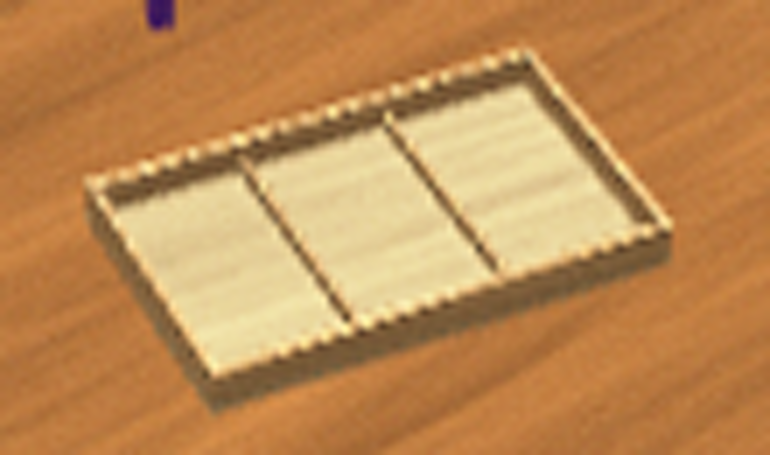

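View pics/c4.png

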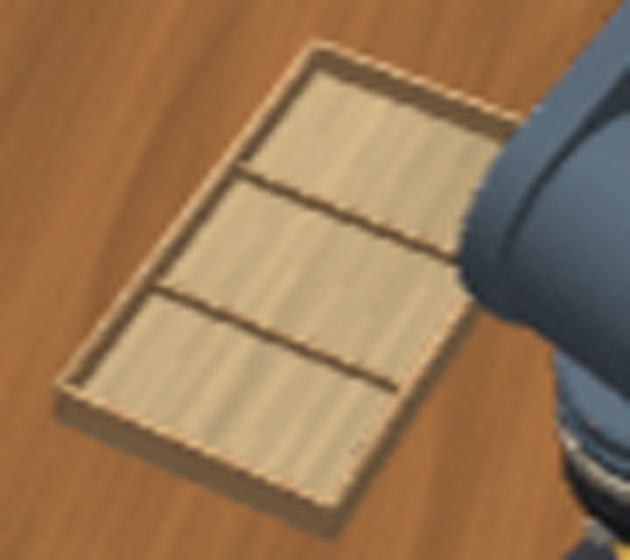

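```bash
cat > h.py <<'E'
import numpy as np,pickle,cv2
from scipy.optimize import least_squares
def proj(s,P):
    P=np.atleast_2d(P); T=s["pose"]; c=(P-T[:3,3])@T[:3,:3]
    f=210/np.tan(np.radians(s["fovy"]/2))
    return np.c_[s["cx"]+f*c[:,0]/-c[:,2], s["cy"]-f*c[:,1]/-c[:,2]]
def ray(s,u,z):
    T=s["pose"]; f=210/np.tan(np.radians(s["fovy"]/2))
    d=T[:3,:3]@np.array([(u[0]-s["cx"])/f,-(u[1]-s["cy"])/f,-1]); o=T[:3,3]
    return o+d*(z-o[2])/d[2]
def tri(obs):
    A=np.zeros((3,3));b=np.zeros(3)
    for s,u in obs:
        p=ray(s,u,0);o=s["pose"][:3,3];d=(p-o)/np.linalg.norm(p-o);M=np.eye(3)-np.outer(d,d);A+=M;b+=M@o
    return np.linalg.solve(A,b)
def L(n): return pickle.load(open(f"pics/{n}.pkl","rb"))
def pose(P,x,y,th,z=0):
    c,s=np.cos(th),np.sin(th);P=np.asarray(P,float)
    return np.c_[x+c*P[:,0]-s*P[:,1],y+s*P[:,0]+c*P[:,1],P[:,2]+z]
def fit(items,x0):
    def r(q): return np.concatenate([(proj(s,pose([p],*q))[0]-u) for s,p,u in items])
    o=least_squares(r,x0); return o.x, r(o.x).reshape(-1,2)
E
python3 - <<'E'
from h import *
a=L("scene0");b=L("side0")
A=lambda x,y,ox=260,oy=175,k=7:(np.array([ox+(x+.5)/k-.5,oy+(y+.5)/k-.5]))
B=lambda x,y:A(x,y,225,225,7)
sc=[A(92,183),A(527,52),A(668,228),A(213,378)]
print("tray scene z30",[ray(a,u,30).round(0)[:2] for u in sc])
sd=[B(318,42),B(62,385),B(335,505)]
print("tray side z30",[ray(b,u,30).round(0)[:2] for u in sd])
C=lambda x,y:A(x,y,200,215,10); D=lambda x,y:A(x,y,262,165,10)
print("grip tri",tri([(a,C(352,150)),(b,D(295,135))]))
print([ray(a,C(*u),125).round(0)[:2] for u in [(265,106),(456,168),(247,125),(440,188)]])
print([ray(b,D(*u),125).round(0)[:2] for u in [(202,135),(380,113),(215,158),(388,138)]])
for n,s,u in [("glue",a,(320,272)),("wax",a,(174,310)),("orange",a,(198,222)),("purple",a,(172,262)),("purple3",a,(294,170)),("hammer",a,(370,163)),("p2",a,(100,300))]:
    print(n,ray(s,u,0).round(0)[:2])
E
```

```text
tray scene z30 [array([364.,  39.]), array([424., 296.]), array([577., 260.]), array([519.,   1.])]
tray side z30 [array([509.,  12.]), array([568., 269.]), array([416., 304.])]
grip tri [ 482.63475592 -202.97174328  121.01368819]
[array([ 452., -216.]), array([ 514., -182.]), array([ 456., -226.]), array([ 519., -192.])]
[array([ 517., -190.]), array([ 452., -220.]), array([ 508., -177.]), array([ 445., -206.])]
glue [718. -26.]
wax [ 559. -491.]
orange [ 264. -229.]
purple [ 379. -399.]
purple3 [240. 239.]
hammer [395. 517.]
p2 [ 381. -661.]
```

Run:
```python
from h import *
from plant import get_obs
from scipy.spatial.transform import Rotation as R
o=get_obs(); M=R.from_euler("xyz",o["orientation"],degrees=True).as_matrix(); print(M.round(3)); print(o["eef_pos"],o["t"])
for d in [27-0]:
    th=np.radians(d); y=np.array([-np.sin(th),np.cos(th),0])
    for sgn in (1,-1):
        T=np.c_[[0,0,-1],sgn*y,np.cross([0,0,-1],sgn*y)]
        print(sgn,R.from_matrix(T@M.T).as_rotvec().round(3))
# tray fit
a=L("scene0");b=L("side0")
A=lambda x,y,ox=260,oy=175,k=7:(np.array([ox+(x+.5)/k-.5,oy+(y+.5)/k-.5]))
B=lambda x,y:A(x,y,225,225,7)
it=[(a,(-80,-135,30),A(92,183)),(a,(-80,135,30),A(527,52)),(a,(80,135,30),A(668,228)),(a,(80,-135,30),A(213,378)),
 (b,(80,-135,30),B(318,42)),(b,(80,135,30),B(62,385)),(b,(-80,135,30),B(335,505))]
q,r=fit(it,[468,152,-.21]); print(q[:2],np.degrees(q[2]),r.round(1).tolist())
C=lambda x,y:A(x,y,200,215,10); D=lambda x,y:A(x,y,262,165,10)
K=[(-41,8),(33,8),(-41,-8),(33,-8)]
it=[(a,(*k,125),C(*u)) for k,u in zip(K,[(265,106),(456,168),(247,125),(440,188)])]
it+=[(b,(*k,125),D(*u)) for k,u in zip([K[3],K[2],K[1],K[0]],[(202,135),(380,113),(215,158),(388,138)])]
q,r=fit(it,[486,-200,.5]); print(q[:2],np.degrees(q[2]),r.round(1).tolist())
```

```text
[[-0.     0.41   0.912]
 [-0.001  0.912 -0.41 ]
 [-1.    -0.001 -0.   ]]
[225.56660943 501.42390042 302.35703785] 0.15
1 [ 0.001 -0.     0.894]
-1 [-0.000e+00 -1.000e-03 -2.248e+00]
[465.80105367 152.92568537] -12.470061162223402 [[-1.1, -0.7], [-0.0, -1.5], [0.8, -1.4], [-0.1, -1.1], [-0.8, -1.7], [-1.3, -0.7], [-0.1, -0.5]]
[ 486.23423618 -200.49032344] 27.442838139215855 [[0.1, -1.5], [0.6, -0.9], [-0.5, -0.3], [-0.1, 0.2], [-0.4, -0.5], [-0.1, -1.0], [-0.8, -0.3], [0.1, -1.0]]
```

Call:
{"name": "drive_tool", "arguments": {"targets": [[1,[0.257,-0.704,-0.012],[0,0,0.901]],[1,[0.257,-0.704,-0.012],[0,0,0.901]],[1,[0.257,-0.704,-0.012],[0,0,0.901]],[1,[0.257,-0.704,-0.012],[0,0,0.901]],[1,[0.257,-0.704,-0.012],[0,0,0.901]],[1,[0.257,-0.704,-0.012],[0,0,0.901]],[1,[0.257,-0.704,-0.012],[0,0,0.901]],[1,[0.257,-0.704,-0.012],[0,0,0.901]],[1,[0.257,-0.704,-0.012],[0,0,0.901]],[1,[0.257,-0.704,-0.012],[0,0,0.901]],[1,[0.257,-0.704,-0.012],[0,0,0.901]],[1,[0.257,-0.704,-0.012],[0,0,0.901]],[1,[0.257,-0.704,-0.012],[0,0,0.901]],[1,[0.257,-0.704,-0.012],[0,0,0.901]],[1,[0.257,-0.704,-0.012],[0,0,0.901]],[1,[0.257,-0.704,-0.012],[0,0,0.901]],[1,[0.257,-0.704,-0.012],[0,0,0.901]],[1,[0.257,-0.704,-0.012],[0,0,0.901]],[1,[0.257,-0.704,-0.012],[0,0,0.901]],[1,[0.257,-0.704,-0.012],[0,0,0.901]]]}}

```text
t: 1.82
eef_pos: [483.7, -207.5, 289.9]
orientation: [-91.2, 89.9, -64.0]
force: [0.3, -0.2, -1.1]
finger_gap: 1.002
```

```bash
cat >> h.py <<'E'
def snap(n,tag):
    from plant import snapshot
    s=snapshot(n); cv2.imwrite(f"pics/{n}{tag}.png",s["pixels"][:,:,::-1]); pickle.dump(s,open(f"pics/{n}{tag}.pkl","wb")); return s
def crop(n,tag,x,y,w,h,k):
    im=cv2.imread(f"pics/{n}{tag}.png")[y:y+h,x:x+w]; cv2.imwrite(f"pics/{n}{tag}c.png",cv2.resize(im,None,fx=k,fy=k,interpolation=cv2.INTER_CUBIC))
E
python3 - <<'E'
from h import *
s=snap("wrist","1")
from plant import get_obs
from scipy.spatial.transform import Rotation as R
o=get_obs();print(o["eef_pos"],o["t"],o["joint_positions"].round(1));M=R.from_euler("xyz",o["orientation"],degrees=True).as_matrix(); print(M.round(3))
K=[(-41,8,125),(33,8,125),(-41,-8,125),(33,-8,125),(-79,0,9)]
print(proj(s,pose(K,486.2,-200.5,np.radians(27.4))).round(0).tolist())
E
```

```text
[ 482.86313255 -204.99294209  289.6884716 ] 1.8667 [ -28.1   18.3   99.2   -0.    62.5 -145.3]
[[-0.    -0.457  0.889]
 [-0.001  0.889  0.457]
 [-1.    -0.001 -0.   ]]
[[299.0, 181.0], [298.0, 265.0], [279.0, 181.0], [280.0, 265.0], [288.0, 130.0]]
```

View pics/wrist1.png

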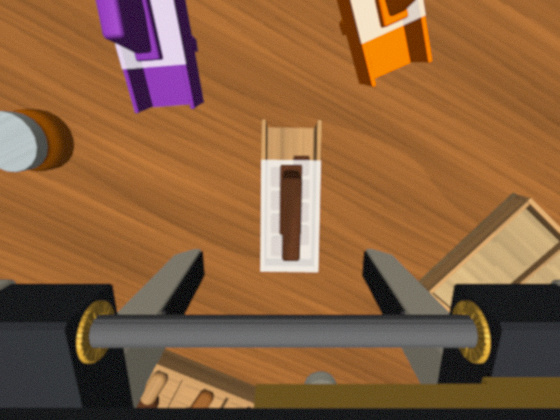

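Run:
```python
from h import *
crop("wrist","1",240,110,100,175,4)
```

```text
(no output)
```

View pics/wrist1c.png

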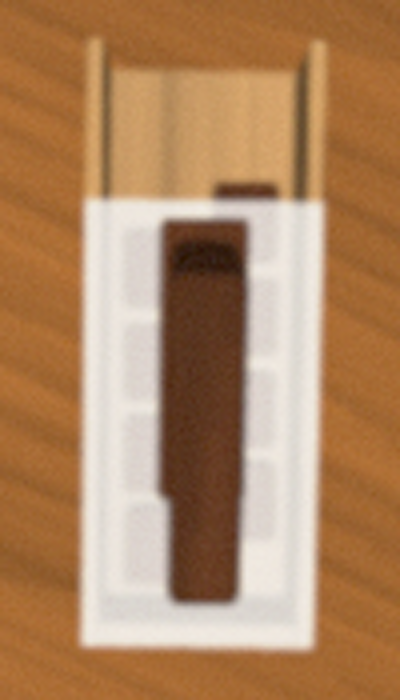

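Call:
{"name": "drive_tool", "arguments": {"targets": [[1,[-0.003,0.003,-0.03],[0,0,0]],[1,[-0.003,0.003,-0.06],[0,0,0]],[1,[-0.003,0.003,-0.09],[0,0,0]],[1,[-0.003,0.003,-0.11],[0,0,0]],[1,[-0.003,0.003,-0.118],[0,0,0]],[1,[-0.003,0.003,-0.118],[0,0,0]],[1,[-0.003,0.003,-0.118],[0,0,0]],[1,[-0.003,0.003,-0.118],[0,0,0]]]}}

```text
t: 2.53
eef_pos: [480.4, -202.0, 173.1]
orientation: [-72.0, 89.9, -44.8]
force: [-0.5, 0.5, -0.5]
finger_gap: 0.999
```

Call:
{"name": "drive_tool", "arguments": {"targets": [[0,[0,0,0],[0,0,0]],[0,[0,0,0],[0,0,0]],[0,[0,0,0],[0,0,0]],[0,[0,0,0],[0,0,0]],[0,[0,0,0],[0,0,0]],[0,[0,0,0],[0,0,0]],[0,[0,0,0],[0,0,0]],[0,[0,0,0],[0,0,0]]], "squeeze": 40}}

```text
t: 3.2
eef_pos: [480.4, -202.0, 173.0]
orientation: [-72.8, 89.9, -45.5]
force: [-0.2, -0.2, -0.1]
finger_gap: 0.474
```

Call:
{"name": "drive_tool", "arguments": {"targets": [[0,[0,0,0],[0,0,0]],[0,[0,0,0],[0,0,0]],[0,[0,0,0],[0,0,0]],[0,[0,0,0],[0,0,0]],[0,[0,0,0],[0,0,0]],[0,[0,0,0],[0,0,0]],[0,[0,0,0],[0,0,0]]]}}

```text
t: 3.78
eef_pos: [480.4, -202.0, 173.0]
orientation: [-73.4, 89.9, -46.2]
force: [-0.6, 0.3, 0.4]
finger_gap: 0.168
```

Call:
{"name": "drive_tool", "arguments": {"targets": [[0,[0,0,0.02],[0,0,0]],[0,[0,0,0.05],[0,0,0]],[0,[0,0,0.07],[0,0,0]],[0,[0.007,0.025,0.07],[0,0,-0.07]],[0,[0.014,0.05,0.07],[0,0,-0.14]],[0,[0.021,0.075,0.07],[0,0,-0.21]],[0,[0.028,0.1,0.07],[0,0,-0.28]],[0,[0.035,0.125,0.07],[0,0,-0.35]],[0,[0.042,0.15,0.07],[0,0,-0.42]],[0,[0.049,0.175,0.07],[0,0,-0.49]],[0,[0.056,0.2,0.07],[0,0,-0.56]],[0,[0.063,0.225,0.07],[0,0,-0.63]],[0,[0.0695,0.246,0.065],[0,0,-0.695]],[0,[0.0695,0.246,0.061],[0,0,-0.695]],[0,[0.0695,0.246,0.061],[0,0,-0.695]],[0,[0.0695,0.246,0.061],[0,0,-0.695]]]}}

```text
t: 5.12
eef_pos: [549.4, 43.6, 233.5]
orientation: [-108.3, 89.8, -120.8]
force: [-0.3, -0.5, -4.3]
finger_gap: 0.169
```

```bash
cat >> h.py <<'E'
from scipy.spatial.transform import Rotation as R
TX=np.array([465.8,152.9]); YAW=np.radians(-12.45)
EX=np.array([np.cos(YAW),np.sin(YAW)]);EY=np.array([-np.sin(YAW),np.cos(YAW)])
def tgt(lx,ly,lz,phi):  # lip in tray frame -> TCP world
    m=np.array([-75.5,-164.]); x=m[0]*np.cos(phi)-m[1]*np.sin(phi); z=m[0]*np.sin(phi)+m[1]*np.cos(phi)
    p=TX+EX*(lx-x)+EY*ly; return np.array([p[0],p[1],lz-z])
def state():
    from plant import get_obs
    o=get_obs();M=R.from_euler("xyz",o["orientation"],degrees=True).as_matrix(); return o,M
def rel(lx,ly,lz,phi):
    o,M=state()
    y=np.array([EY[0],EY[1],0]);d=np.array([0,0,-1.]);T=np.c_[d,y,np.cross(d,y)]
    T=R.from_rotvec(-phi*y).as_matrix()@T
    return ((tgt(lx,ly,lz,phi)-o["eef_pos"])/1000).round(4).tolist(), R.from_matrix(T@M.T).as_rotvec().round(3).tolist()
E
python3 - <<'E'
from h import *
s=snap("wrist","2"); snap("scene","2")
o,M=state();print(o["eef_pos"],o["t"],o["joint_positions"].round(1),o["force"].round(1));print(M.round(3))
for phi in [0,.1,.2,.3,.35,.4,.45]: print(phi,rel(30,-88,58,phi))
E
```

```text
[549.70665791  43.17586683 234.02423476] 5.2167 [ -0.3  24.9  98.2  -0.2  56.9 -77.6] [-1.  -0.3 -4.5]
[[-0.     0.218  0.976]
 [-0.002  0.976 -0.218]
 [-1.    -0.002  0.   ]]
0 ([0.0001, 0.001, -0.012], [0.002, -0.0, 0.003])
0.1 ([-0.0162, 0.0047, -0.0053], [-0.019, -0.098, 0.003])
0.2 ([-0.0331, 0.0084, -0.0003], [-0.041, -0.196, 0.003])
0.3 ([-0.0505, 0.0122, 0.003], [-0.063, -0.293, 0.003])
0.35 ([-0.0592, 0.0142, 0.0039], [-0.074, -0.342, 0.003])
0.4 ([-0.068, 0.0161, 0.0044], [-0.084, -0.391, 0.003])
0.45 ([-0.0769, 0.018, 0.0045], [-0.095, -0.44, 0.003])
```

View pics/wrist2.png

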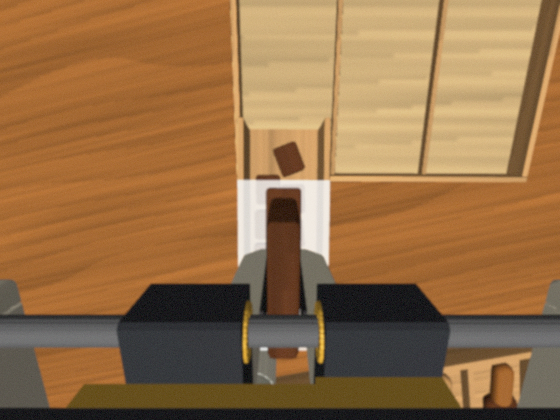

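View pics/scene2.png

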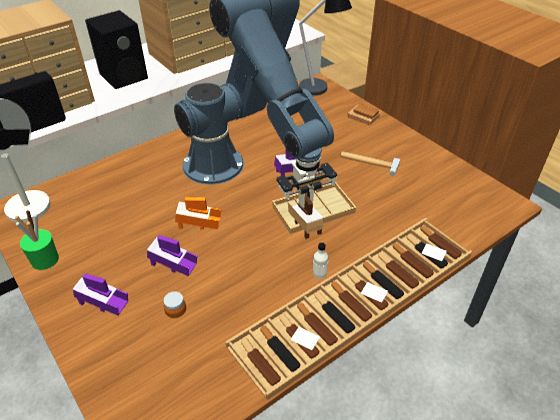

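Call:
{"name": "drive_tool", "arguments": {"targets": [[0,[-0.016,0.005,-0.005],[-0.019,-0.098,0]],[0,[-0.033,0.008,0],[-0.041,-0.196,0]],[0,[-0.042,0.01,0.002],[-0.052,-0.245,0]],[0,[-0.042,0.01,0.002],[-0.052,-0.245,0]],[0,[-0.042,0.01,0.002],[-0.052,-0.245,0]]]}}

```text
t: 5.63
eef_pos: [507.6, 52.8, 236.6]
orientation: [0.1, 75.7, -12.5]
force: [0.2, 0.5, -4.3]
finger_gap: 0.171
```

Run:
```python
from h import *
s=snap("wrist","3"); 
for phi in [0,.1,.2,.25,.3,.35,.4,.45]: print(phi,rel(30,-88,58,phi))
```

```text
0 ([0.0415, -0.0085, -0.0146], [0.054, 0.244, 0.003])
0.1 ([0.0252, -0.0049, -0.0079], [0.032, 0.147, 0.003])
0.2 ([0.0083, -0.0011, -0.0028], [0.01, 0.049, 0.003])
0.25 ([-0.0004, 0.0008, -0.001], [-0.0, 0.0, 0.003])
0.3 ([-0.0091, 0.0027, 0.0004], [-0.011, -0.048, 0.003])
0.35 ([-0.0178, 0.0046, 0.0014], [-0.022, -0.097, 0.003])
0.4 ([-0.0266, 0.0066, 0.0019], [-0.033, -0.146, 0.003])
0.45 ([-0.0355, 0.0085, 0.0019], [-0.044, -0.195, 0.003])
```

View pics/wrist3.png

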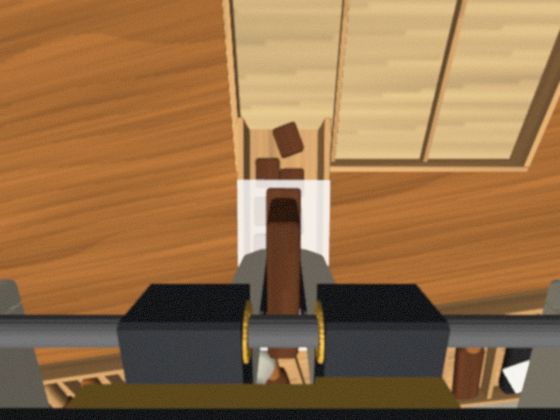

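Call:
{"name": "drive_tool", "arguments": {"targets": [[0,[-0.009,0.003,0],[-0.011,-0.048,0]],[0,[-0.009,0.003,0],[-0.011,-0.048,0]],[0,[-0.009,0.003,0],[-0.011,-0.048,0]]]}}

```text
t: 5.93
eef_pos: [499.7, 55.4, 236.5]
orientation: [-0.0, 73.0, -12.6]
force: [0.9, -0.1, -3.5]
finger_gap: 0.166
```

Run:
```python
from h import *
s=snap("wrist","4"); 
for phi in [.1,.2,.25,.3,.35,.4,.45]: print(phi,rel(30,-88,58,phi))
```

```text
0.1 ([0.0335, -0.0076, -0.0079], [0.043, 0.193, 0.003])
0.2 ([0.0165, -0.0038, -0.0029], [0.021, 0.095, 0.003])
0.25 ([0.0079, -0.0019, -0.001], [0.01, 0.047, 0.003])
0.3 ([-0.0008, -0.0, 0.0004], [-0.001, -0.002, 0.003])
0.35 ([-0.0096, 0.0019, 0.0014], [-0.011, -0.051, 0.003])
0.4 ([-0.0184, 0.0039, 0.0019], [-0.022, -0.1, 0.003])
0.45 ([-0.0272, 0.0058, 0.0019], [-0.033, -0.149, 0.003])
```

View pics/wrist4.png

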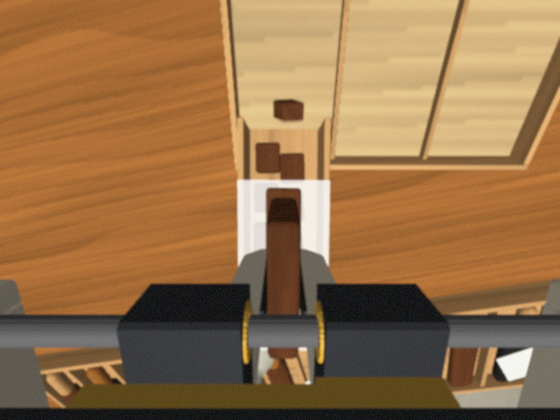

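Call:
{"name": "drive_tool", "arguments": {"targets": [[0,[-0.001,0,0],[0,-0.002,0]],[0,[-0.001,0,0],[0,-0.002,0]],[0,[-0.001,0,0],[0,-0.002,0]]]}}

```text
t: 6.23
eef_pos: [499.4, 55.3, 236.6]
orientation: [0.1, 72.9, -12.5]
force: [0.1, -0.1, -4.1]
finger_gap: 0.169
```

Run:
```python
from h import *
s=snap("wrist","5")
```

```text
(no output)
```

View pics/wrist5.png

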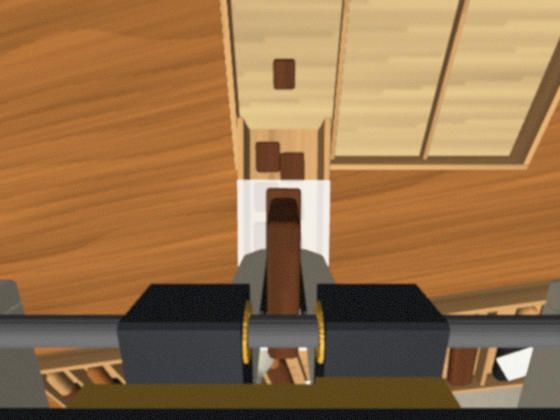

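Call:
{"name": "drive_tool", "arguments": {"targets": [[0,[-0.009,0.002,0.001],[-0.011,-0.051,0]],[0,[-0.014,0.003,0.001],[-0.016,-0.075,0]],[0,[-0.014,0.003,0.001],[-0.016,-0.075,0]]]}}

```text
t: 6.53
eef_pos: [484.2, 58.5, 237.3]
orientation: [0.2, 68.5, -12.5]
force: [0.6, 0.2, -4.1]
finger_gap: 0.167
```

Run:
```python
from h import *
s=snap("wrist","6")
for phi in [.1,.2,.25,.3,.35,.4,.45]: print(phi,rel(30,-88,58,phi))
```

```text
0.1 ([0.0485, -0.0106, -0.0088], [0.059, 0.269, 0.003])
0.2 ([0.0316, -0.0069, -0.0038], [0.037, 0.171, 0.003])
0.25 ([0.023, -0.005, -0.002], [0.026, 0.122, 0.003])
0.3 ([0.0143, -0.003, -0.0006], [0.015, 0.074, 0.003])
0.35 ([0.0055, -0.0011, 0.0004], [0.004, 0.025, 0.003])
0.4 ([-0.0033, 0.0008, 0.0009], [-0.007, -0.024, 0.003])
0.45 ([-0.0121, 0.0028, 0.0009], [-0.017, -0.073, 0.003])
```

View pics/wrist6.png

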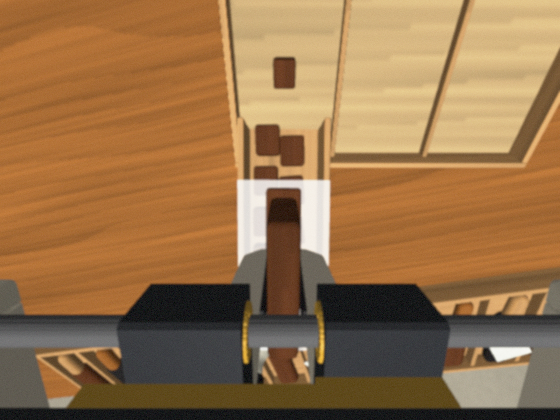

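Call:
{"name": "drive_tool", "arguments": {"targets": [[0,[0,0,0],[0,0,0]],[0,[0,0,0],[0,0,0]],[0,[0.014,-0.003,-0.001],[0.015,0.074,0]],[0,[0.032,-0.007,-0.004],[0.037,0.171,0]],[0,[0.032,-0.007,-0.004],[0.037,0.171,0]]]}}

```text
t: 7.0
eef_pos: [520.5, 50.8, 234.1]
orientation: [0.4, 78.7, -12.3]
force: [-0.2, -0.7, -3.5]
finger_gap: 0.166
```

Run:
```python
from h import *
s=snap("wrist","7")
for phi in [.1,.2,.25,.3,.35,.4,.45]: print(phi,rel(30,-88,58,phi))
```

```text
0.1 ([0.0145, -0.003, -0.0049], [0.022, 0.098, 0.004])
0.2 ([-0.0024, 0.0007, 0.0001], [-0.0, 0.001, 0.004])
0.25 ([-0.0111, 0.0026, 0.002], [-0.011, -0.048, 0.004])
0.3 ([-0.0198, 0.0045, 0.0034], [-0.022, -0.097, 0.004])
0.35 ([-0.0285, 0.0065, 0.0043], [-0.033, -0.146, 0.004])
0.4 ([-0.0373, 0.0084, 0.0049], [-0.044, -0.194, 0.004])
0.45 ([-0.0462, 0.0104, 0.0049], [-0.055, -0.243, 0.004])
```

View pics/wrist7.png

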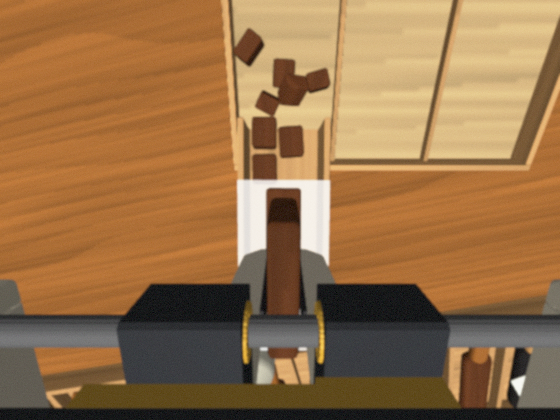

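Call:
{"name": "drive_tool", "arguments": {"targets": [[0,[0.015,-0.003,-0.005],[0.022,0.098,0.004]],[0,[0.019,0.018,-0.005],[0.022,0.098,0.004]],[0,[0.024,0.039,-0.005],[0.022,0.098,0.004]],[0,[0.029,0.061,-0.005],[0.022,0.098,0.004]],[0,[0.034,0.083,-0.005],[0.022,0.098,0.004]],[0,[0.034,0.083,-0.005],[0.022,0.098,0.004]],[0,[0.034,0.083,-0.005],[0.022,0.098,0.004]]]}}

```text
t: 7.63
eef_pos: [552.6, 134.6, 228.4]
orientation: [0.2, 84.2, -12.2]
force: [0.0, 0.1, -3.5]
finger_gap: 0.171
```

Run:
```python
from h import *
s=snap("wrist","8"); snap("scene","8"); crop("scene","8",260,170,110,80,7)
for phi in [0,.1,.2,.25,.3,.35,.4,.45]: print(phi,rel(30,0,58,phi))
```

```text
0 ([0.0163, -0.0032, -0.0065], [0.022, 0.098, 0.0])
0.1 ([-0.0001, 0.0004, 0.0002], [-0.0, 0.0, 0.0])
0.2 ([-0.017, 0.0041, 0.0053], [-0.022, -0.097, 0.0])
0.25 ([-0.0256, 0.006, 0.0071], [-0.032, -0.146, 0.0])
0.3 ([-0.0343, 0.0079, 0.0085], [-0.043, -0.195, 0.0])
0.35 ([-0.0431, 0.0099, 0.0095], [-0.054, -0.244, 0.0])
0.4 ([-0.0519, 0.0118, 0.01], [-0.065, -0.292, 0.0])
0.45 ([-0.0607, 0.0138, 0.01], [-0.076, -0.341, 0.0])
```

View pics/wrist8.png

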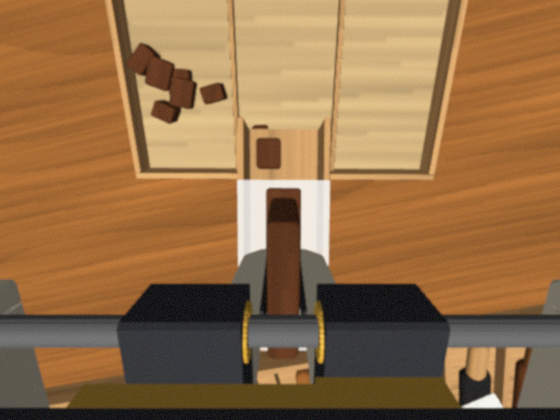

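View pics/scene8c.png

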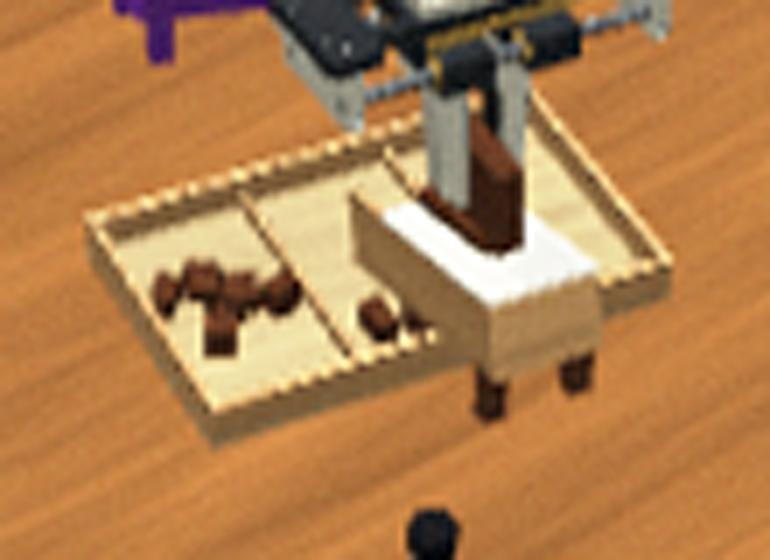

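Run:
```python
from h import *
crop("wrist","8",110,20,220,180,3.6); crop("scene","8",265,190,70,50,11)
```

```text
(no output)
```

View pics/wrist8c.png

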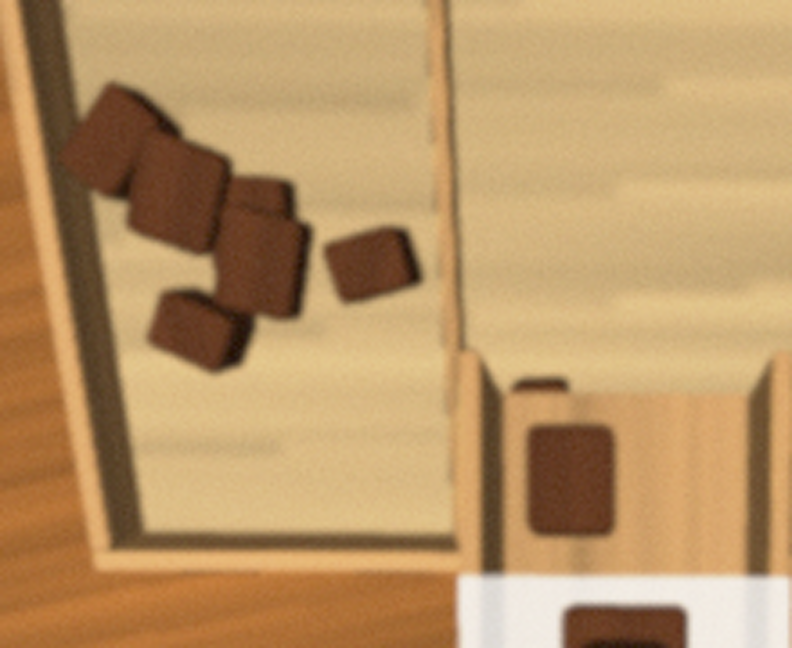

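View pics/scene8c.png

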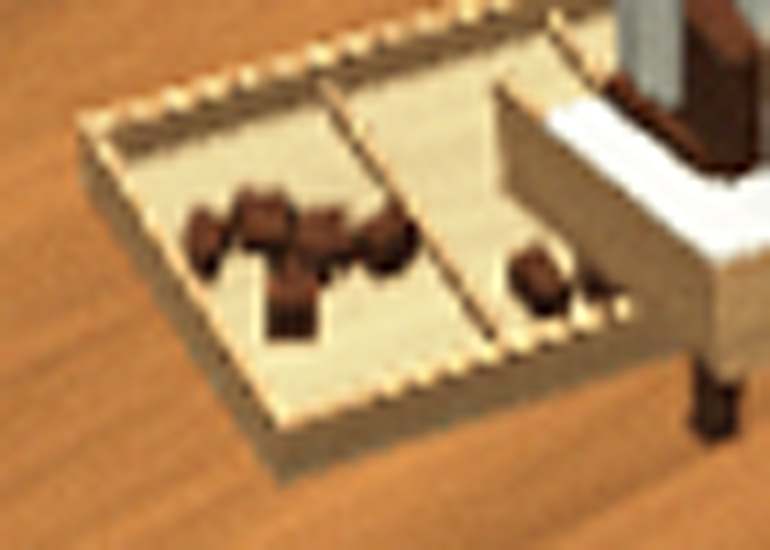

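Call:
{"name": "drive_tool", "arguments": {"targets": [[0,[0.021,0.018,-0.006],[0.022,0.098,0]],[0,[0.026,0.04,-0.006],[0.022,0.098,0]],[0,[0.031,0.062,-0.006],[0.022,0.098,0]],[0,[0.035,0.083,-0.006],[0.022,0.098,0]],[0,[0.035,0.083,-0.006],[0.022,0.098,0]],[0,[0.019,0.086,0],[0,0,0]],[0,[0.002,0.09,0.005],[-0.022,-0.097,0]],[0,[-0.015,0.094,0.008],[-0.043,-0.195,0]],[0,[-0.033,0.098,0.01],[-0.065,-0.292,0]],[0,[-0.033,0.098,0.01],[-0.065,-0.292,0]],[0,[-0.033,0.098,0.01],[-0.065,-0.292,0]],[0,[-0.033,0.098,0.01],[-0.065,-0.292,0]],[0,[-0.033,0.098,0.01],[-0.065,-0.292,0]],[0,[-0.033,0.098,0.01],[-0.065,-0.292,0]]]}}

```text
t: 8.9
eef_pos: [520.5, 230.8, 238.4]
orientation: [-0.0, 67.1, -12.6]
force: [0.2, 0.8, -3.5]
finger_gap: 0.167
```

Run:
```python
from h import *
s=snap("wrist","9"); snap("scene","9"); crop("scene","9",260,170,110,80,7)
for phi in [0,.1,.2,.25,.3,.35,.4,.45]: print(phi,rel(30,88,58,phi))
```

```text
0 ([0.0676, -0.0149, -0.0163], [0.087, 0.39, 0.001])
0.1 ([0.0513, -0.0113, -0.0096], [0.065, 0.292, 0.001])
0.2 ([0.0344, -0.0075, -0.0046], [0.043, 0.194, 0.001])
0.25 ([0.0257, -0.0056, -0.0027], [0.033, 0.145, 0.001])
0.3 ([0.017, -0.0037, -0.0013], [0.022, 0.097, 0.001])
0.35 ([0.0083, -0.0018, -0.0003], [0.011, 0.048, 0.001])
0.4 ([-0.0005, 0.0002, 0.0002], [0.0, -0.001, 0.001])
0.45 ([-0.0094, 0.0021, 0.0002], [-0.011, -0.05, 0.001])
```

View pics/wrist9.png

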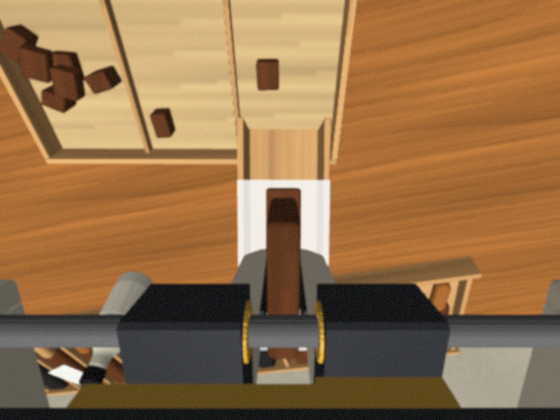

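View pics/scene9c.png

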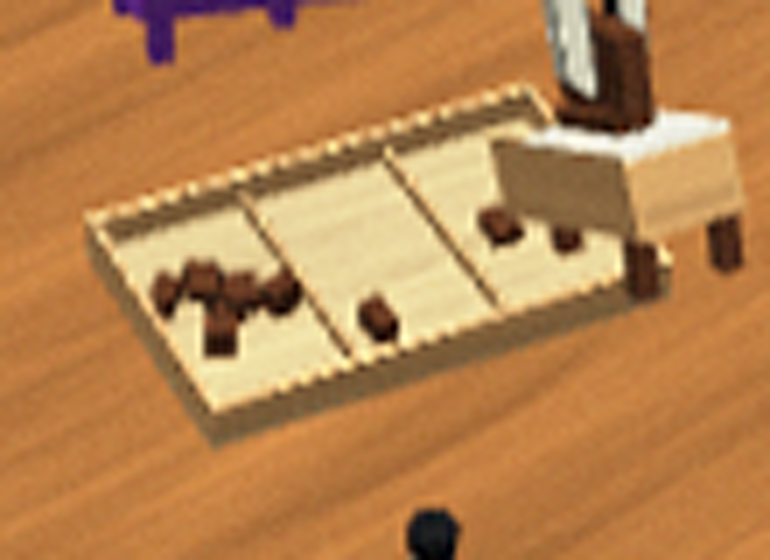

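Call:
{"name": "drive_tool", "arguments": {"targets": [[0,[0.018,-0.004,0.005],[0.022,0.097,0]],[0,[0.034,-0.008,0.008],[0.043,0.194,0]],[0,[0.051,-0.011,0.01],[0.065,0.292,0]],[0,[0.068,-0.015,0.012],[0.087,0.39,0.001]],[0,[0.052,-0.045,0.012],[0.087,0.39,0.001]],[0,[0.036,-0.08,0.012],[0.087,0.39,0.001]],[0,[0.02,-0.115,0.012],[0.087,0.39,0.001]],[0,[0.004,-0.15,0.012],[0.087,0.39,0.001]],[0,[-0.012,-0.185,0.012],[0.087,0.39,0.001]],[0,[-0.028,-0.22,0.012],[0.087,0.39,0.001]],[0,[-0.044,-0.25,0.012],[0.087,0.39,0.001]],[0,[-0.06,-0.28,0.012],[0.087,0.39,0.001]],[0,[-0.076,-0.31,0.012],[0.087,0.39,0.001]],[0,[-0.093,-0.33,0.012],[0.087,0.39,0.001]],[0,[-0.093,-0.33,-0.01],[0.087,0.39,0.001]],[0,[-0.093,-0.33,-0.035],[0.087,0.39,0.001]],[0,[-0.093,-0.33,-0.055],[0.087,0.39,0.001]],[0,[-0.093,-0.33,-0.06],[0.087,0.39,0.001]],[0,[-0.093,-0.33,-0.06],[0.087,0.39,0.001]]]}}

```text
t: 10.58
eef_pos: [426.9, -99.1, 177.5]
orientation: [168.0, 89.8, 155.6]
force: [-0.2, 0.8, -4.0]
finger_gap: 0.169
```

Run:
```python
from h import *
o,M=state(); print(o["eef_pos"],o["t"],M.round(3))
snap("side","10"); crop("side","10",220,140,130,110,6);snap("wrist","10")
```

```text
[426.94501063 -99.12144906 177.46367938] 10.5833 [[-0.003  0.216  0.976]
 [ 0.001  0.976 -0.216]
 [-1.     0.001 -0.003]]
```

View pics/side10c.png

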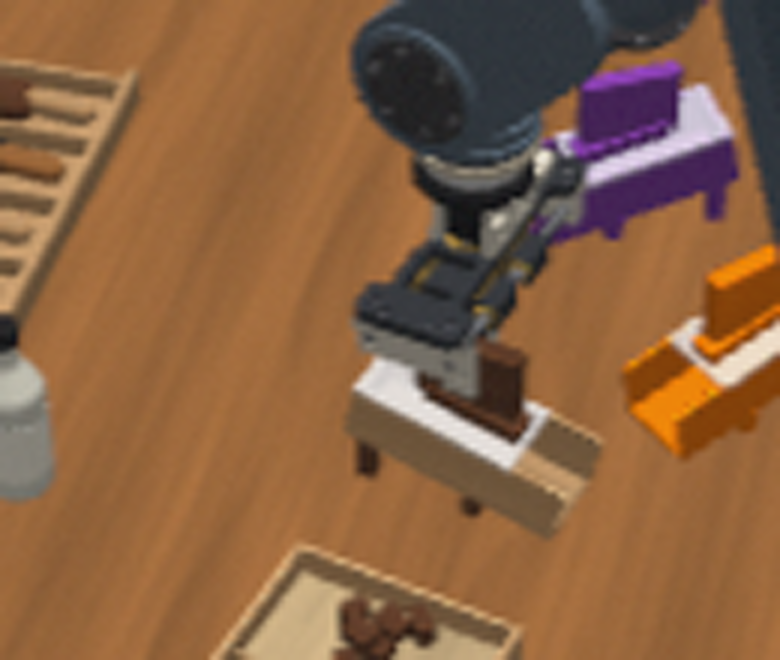

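View pics/wrist10.png

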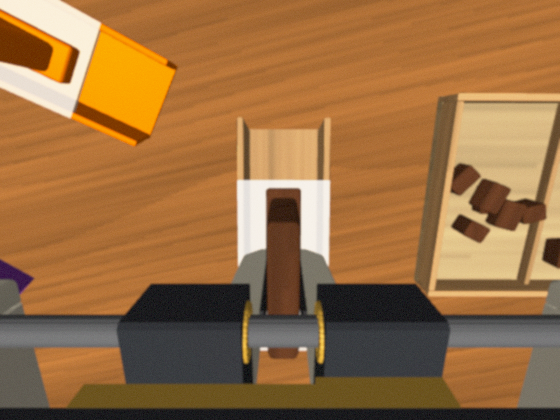

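Call:
{"name": "drive_tool", "arguments": {"targets": [[0,[0,0,-0.002],[0,0,0]],[0,[0,0,-0.004],[0,0,0]],[0,[0,0,-0.0045],[0,0,0]],[0,[0,0,-0.0045],[0,0,0]]]}}

```text
t: 11.02
eef_pos: [427.9, -99.2, 174.8]
orientation: [7.3, 89.9, -5.2]
force: [-0.2, 0.3, -3.4]
finger_gap: 0.168
```

Call:
{"name": "drive_tool", "arguments": {"targets": [[0.5,[0,0,0],[0,0,0]],[0.5,[0,0,0],[0,0,0]],[0.5,[0,0,0],[0,0,0]],[0.5,[0,0,0],[0,0,0]],[0.5,[0,0,0.03],[0,0,0]],[0.5,[0,0,0.07],[0,0,0]],[0.5,[0.01,0.04,0.1],[0,0,0]],[0.5,[0.02,0.08,0.1],[0,0,0]],[0.5,[0.025,0.11,0.1],[0,0,0]],[0.5,[0.025,0.11,0.1],[0,0,0]],[0.5,[0.025,0.11,0.1],[0,0,0]]]}}

```text
t: 11.93
eef_pos: [452.9, 12.2, 275.0]
orientation: [6.6, 89.9, -5.6]
force: [0.1, 0.3, 0.3]
finger_gap: 0.501
```

Run:
```python
from h import *
o,M=state(); print(o["eef_pos"],o["t"],M.round(3))
snap("side","11"); crop("side","11",220,140,130,110,6);snap("wrist","11");snap("scene","11")
```

```text
[452.94633397  12.21244805 275.00751465] 11.9333 [[ 0.001  0.212  0.977]
 [-0.     0.977 -0.212]
 [-1.     0.     0.001]]
```

View pics/side11c.png

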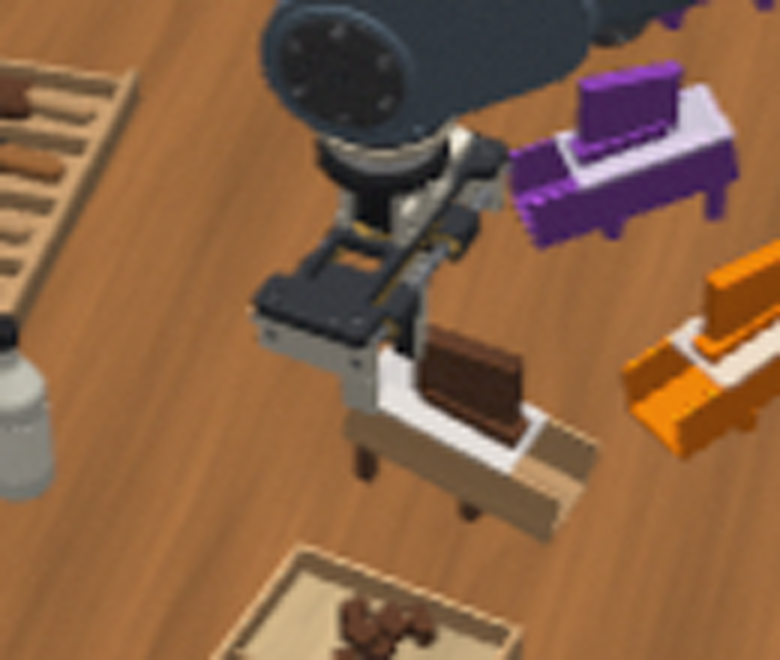

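View pics/wrist11.png

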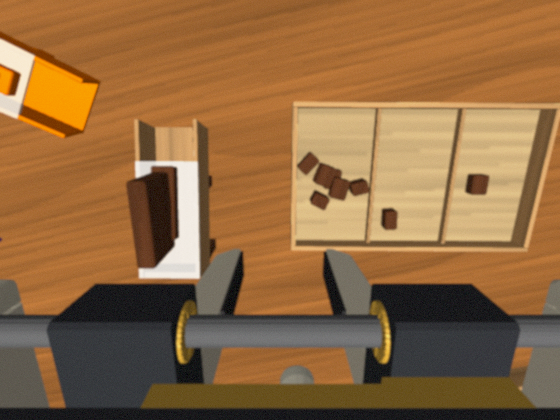

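Run:
```python
from h import *
crop("wrist","11",285,95,120,95*1+65,5)
crop("scene","11",270,185,60,50,12)
s=L("wrist11")
for P in [(-80,-135,30),(80,-135,30),(-80,135,30),(0,-44,18),(0,44,18)]:
    print(P,proj(s,pose([P],*TX,YAW)).round(1))
```

```text
(-80, -135, 30) [[289.9 104.6]]
(80, -135, 30) [[288.9 253.2]]
(-80, 135, 30) [[561.1 104.9]]
(0, -44, 18) [[371.5 182.1]]
(0, 44, 18) [[451.1 182.1]]
```

View pics/wrist11c.png

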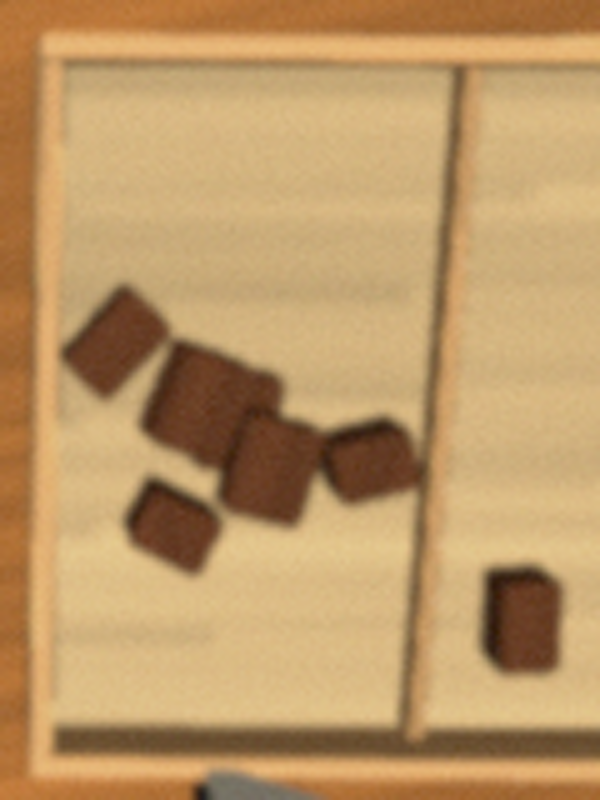

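View pics/scene11c.png

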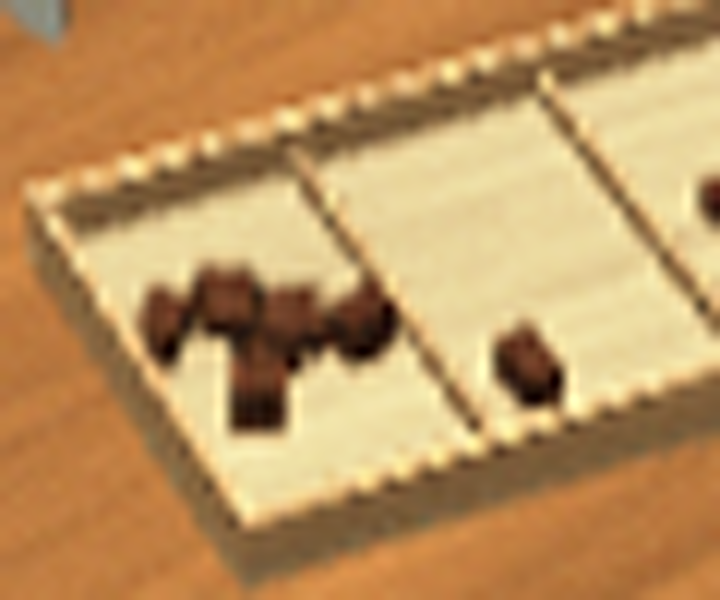

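Run:
```python
from h import *
s=L("wrist11");a=L("scene11")
def tr(p): d=np.array(p[:2])-TX; return np.array([d@EX,d@EY]).round(1)
for n,w,c in [("C",(270,468),(290,310)),("B",(193,405),(225,290)),("ref",(528,625),(525,355)),("A",(372,462),(360,315)),("D",(175,530),(258,380)),("E",(113,342),(163,310))]:
    u=(w[0]/5+285-3,w[1]/5+95+3); v=(c[0]/12+270,c[1]/12+185)
    p=tri([(s,u),(a,v)]); q=ray(s,u,23); print(n,p.round(1),tr(p), "z23:",q.round(1),tr(q))
```

```text
C [455.9  68.8  29.7] [  8.5 -84.2] z23: [457.3  69.2  23. ] [  9.7 -83.6]
B [438.8  55.7  32.6] [  -5.4 -100.7] z23: [439.9  55.2  23. ] [  -4.2 -101. ]
ref [506.9 121.1  19.4] [ 47.  -22.2] z23: [505.6 120.2  23. ] [ 45.9 -23.4]
A [461.9  92.2  18.8] [  9.3 -60.1] z23: [460.8  91.3  23. ] [  8.4 -61.3]
D [467.5  47.1  21.5] [  24.5 -103. ] z23: [466.6  46.2  23. ] [  23.8 -104. ]
E [424.1  42.6  20.7] [ -16.9 -116.7] z23: [422.8  40.9  23. ] [ -17.8 -118.7]
```

Call:
{"name": "drive_tool", "arguments": {"targets": [[0.45,[-0.004,0.014,-0.01],[0,0,0.12]],[0.45,[-0.009,0.028,-0.02],[0,0,0.24]],[0.45,[-0.014,0.043,-0.03],[0,0,0.36]],[0.45,[-0.014,0.043,-0.04],[0,0,0.48]],[0.45,[-0.014,0.043,-0.05],[0,0,0.6]],[0.45,[-0.014,0.043,-0.06],[0,0,0.72]],[0.45,[-0.014,0.043,-0.08],[0,0,0.84]],[0.45,[-0.014,0.043,-0.1],[0,0,0.96]],[0.45,[-0.014,0.043,-0.115],[0,0,1.08]],[0.45,[-0.014,0.043,-0.12],[0,0,1.147]],[0.45,[-0.014,0.043,-0.12],[0,0,1.147]],[0.45,[-0.014,0.043,-0.12],[0,0,1.147]]]}}

```text
t: 13.08
eef_pos: [438.7, 52.2, 154.6]
orientation: [81.5, 90.0, 134.5]
force: [0.8, 0.3, 0.1]
finger_gap: 0.451
```

Run:
```python
from h import *
o,M=state(); print(o["eef_pos"],o["t"],M.round(3),o["finger_gap"])
s=snap("wrist","12");a=snap("scene","12"); crop("scene","12",250,150,100,90,7)
print(proj(s,[[439.2,55.5,36],[439.2,55.5,24]]))
```

```text
[438.72129021  52.1724254  154.57102247] 13.0833 [[-0.    -0.799  0.602]
 [ 0.     0.602  0.799]
 [-1.     0.     0.   ]] 0.45146280888083506
[[284.38918047 247.19756464]
 [284.33124889 240.97374239]]
```

View pics/wrist12.png

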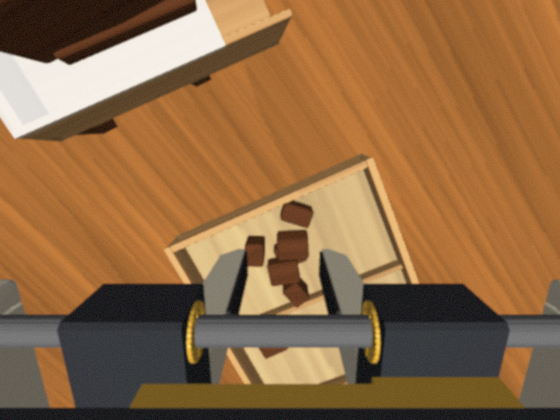

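View pics/scene12c.png

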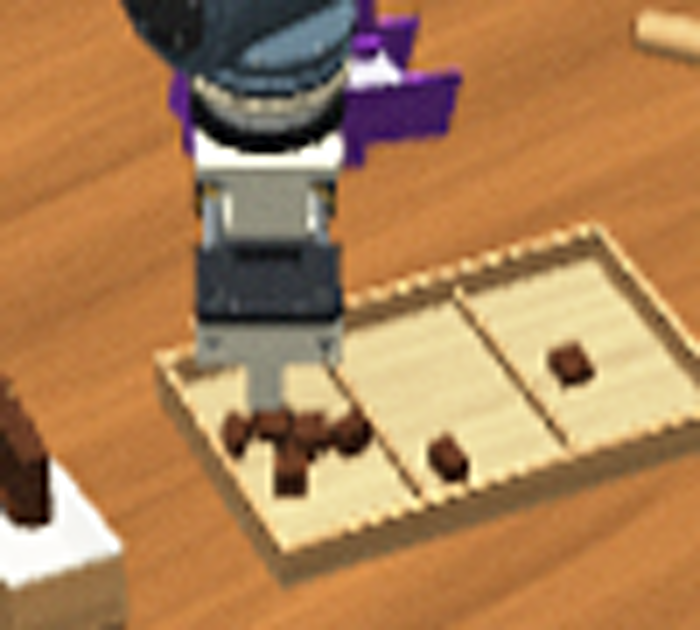

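Run:
```python
from h import *
crop("wrist","12",200,170,170,140,4.5)
```

```text
(no output)
```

View pics/wrist12c.png

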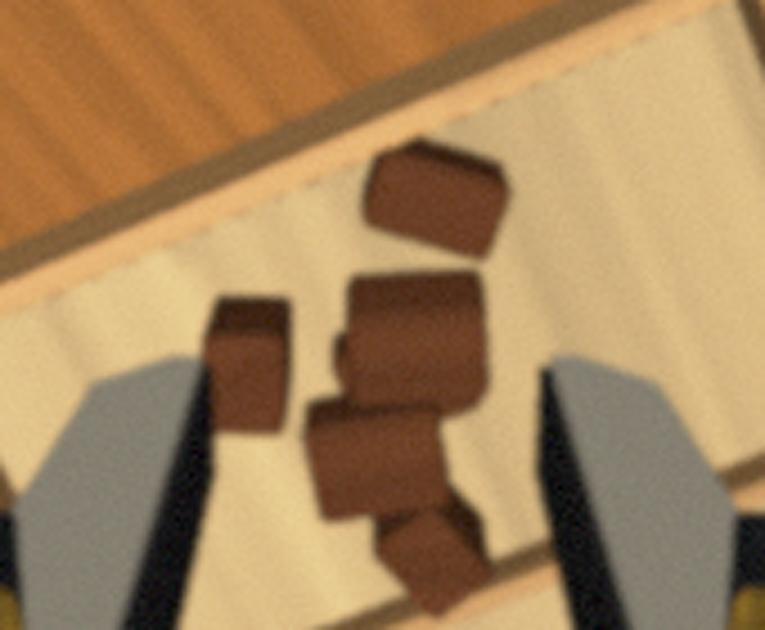

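Run:
```python
from h import *
s=L("wrist12")
print(proj(s,pose([(-80,-135,30),(80,-135,30),(-80,-44,18)],*TX,YAW)).round(1))
p=np.array([438.72,52.17]);
for z in (70.6,35): print(proj(s,[[*p,z]]).round(1))
crop("wrist","12",150,140,240,130,3.3)
```

```text
[[366.6 155.5]
 [156.9 249.6]
 [403.7 263.1]]
[[281.8 265. ]]
[[282.1 242.7]]
```

View pics/wrist12c.png

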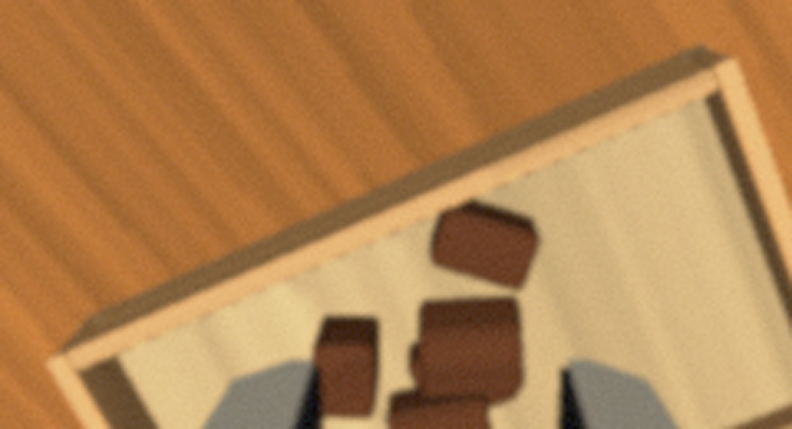

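```bash
sed -i 's/TX=np.array.*/TX=np.array([463.2,155.8]); YAW=np.radians(-12.45)/' h.py
python3 - <<'E'
from h import *
s=L("wrist12")
def W(x,y,z): return ray(s,(x/4.5+200-1.5,y/4.5+170),z)
def tr(p): d=np.array(p[:2])-TX; return np.array([d@EX,d@EY]).round(1)
for n,x,y,z in [("C",380,463,34),("B",415,352,36),("A",433,562,26),("D",250,385,28),("E",435,205,22)]:
    p=W(x,y,z);print(n,p.round(1),tr(p))
# C edges/angles, sizes
c=[W(x,y,34)[:2] for x,y in [(310,408),(437,402),(450,492),(325,518)]]
print([np.linalg.norm(c[i]-c[(i+1)%4]).round(1) for i in range(4)])
for i,j in((0,1),(3,2)): d=c[j]-c[i]; print(np.degrees(np.arctan2(d[1],d[0])))
s11=L("wrist11")
u=lambda w:(w[0]/5+285-1.5,w[1]/5+95)
a=L("scene11")
for n,w,zz in [("C",(270,468),34),("B",(193,405),36),("D",(175,530),26)]: print(n,ray(s11,u(w),zz).round(1), [tri([(s11,u(w)),(s,q)]).round(1) for q in [{"C":(282.9,272.9),"B":(290.7,248.2),"D":(254,255.5)}[n]]])
E
```

```text
C [452.5  71.4  34. ] [  7.7 -84.7]
B [436.1  58.8  36. ] [  -5.5 -100.6]
A [458.9  94.9  26. ] [  8.9 -60.4]
D [462.7  50.   28. ] [  22.3 -103.4]
E [421.6  45.2  22. ] [ -16.7 -117. ]
[np.float64(20.1), np.float64(15.9), np.float64(20.7), np.float64(19.5)]
145.90785166874548
155.99828879624033
C [451.7  69.9  34. ] [array([450.6,  69.1,  39.7])]
B [434.6  56.2  36. ] [array([433.2,  55.2,  46.5])]
D [462.8  48.3  26. ] [array([460.1,  47.7,  35.9])]
```

Call:
{"name": "drive_tool", "arguments": {"targets": [[0.45,[0.008,0.011,0],[0,0,0.05]],[0.45,[0.015,0.021,0],[0,0,0.1]],[0.45,[0.015,0.021,-0.015],[0,0,0.1]],[0.45,[0.015,0.021,-0.03],[0,0,0.1]],[0.45,[0.015,0.021,-0.04],[0,0,0.1]],[0.45,[0.015,0.021,-0.045],[0,0,0.1]],[0.45,[0.015,0.021,-0.045],[0,0,0.1]],[0.45,[0.015,0.021,-0.045],[0,0,0.1]]]}}

```text
t: 13.85
eef_pos: [454.5, 73.8, 110.4]
orientation: [-42.1, 89.9, 16.7]
force: [0.4, 0.8, 1.0]
finger_gap: 0.449
```

Run:
```python
from h import *
snap("wrist","13"); crop("wrist","13",180,170,210,160,3.7)
```

```text
(no output)
```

View pics/wrist13c.png

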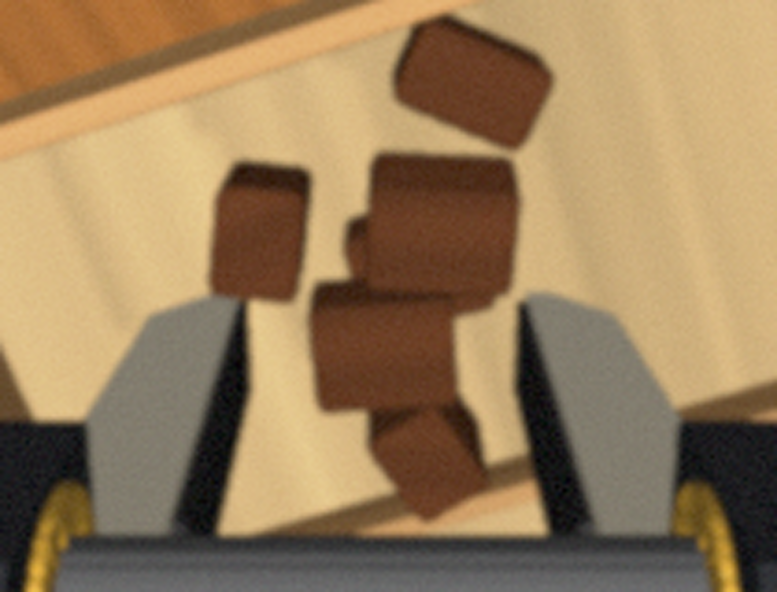

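Call:
{"name": "drive_tool", "arguments": {"targets": [[0.05,[0,0,0],[0,0,0]],[0.05,[0,0,0],[0,0,0]],[0.05,[0,0,0],[0,0,0]],[0.05,[0,0,0],[0,0,0]],[0.05,[0,0,0],[0,0,0]],[0.05,[0,0,0],[0,0,0]],[0.05,[0,0,0.015],[0,0,0]],[0.05,[0,0,0.04],[0,0,0]],[0.05,[0,0,0.05],[0,0,0]],[0.05,[0,0,0.05],[0,0,0]]], "squeeze": 20}}

```text
t: 14.73
eef_pos: [455.2, 73.8, 162.1]
orientation: [-51.1, 89.7, 7.7]
force: [0.7, 0.2, 0.2]
finger_gap: 0.236
```

Run:
```python
from h import *
snap("wrist","14"); crop("wrist","14",180,150,210,160,3.7)
o,M=state();print(o["eef_pos"],M.round(3))
for p in [(0,0),(0,88)]: print(TX+EX*p[0]+EY*p[1])
```

```text
[454.63384847  73.73755226 160.83403848] [[ 0.004 -0.855  0.518]
 [ 0.001  0.518  0.855]
 [-1.    -0.003  0.002]]
[463.2 155.8]
[482.17170463 241.73063728]
```

View pics/wrist14c.png

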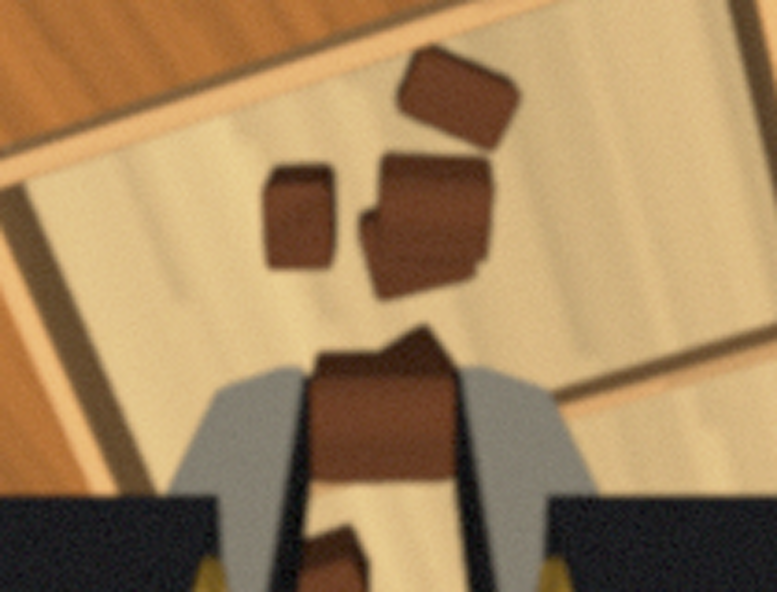

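Call:
{"name": "drive_tool", "arguments": {"targets": [[0.05,[0,0.03,0],[0,0,0]],[0.05,[0,0.06,0],[0,0,0]],[0.05,[0,0.084,-0.005],[0,0,0]],[0.05,[0,0.084,-0.025],[0,0,0]],[0.05,[0,0.084,-0.045],[0,0,0]],[0.05,[0,0.084,-0.058],[0,0,0]],[0.05,[0,0.084,-0.058],[0,0,0]],[0.05,[0,0.084,-0.058],[0,0,0]],[0.45,[0,0.084,-0.058],[0,0,0]],[0.45,[0,0.084,-0.058],[0,0,0]],[0.45,[0,0.084,-0.058],[0,0,0]],[0.45,[0,0.084,-0.05],[0,0,0]],[0.45,[0,0.084,-0.02],[0,0,0]],[0.45,[0,0.06,0],[0,0,0]],[0.45,[-0.01,0.03,0],[0,0,0]],[0.45,[-0.02,0,0],[0,0,0]],[0.45,[-0.02,-0.013,0],[0,0,0]],[0.45,[-0.02,-0.013,0],[0,0,0]]]}}

```text
t: 16.28
eef_pos: [434.5, 58.9, 161.9]
orientation: [-53.3, 89.7, 5.3]
force: [-0.4, 0.6, -0.3]
finger_gap: 0.452
```

Run:
```python
from h import *
s=snap("wrist","15"); crop("wrist","15",180,170,210,160,3.7)
a=snap("scene","15"); crop("scene","15",260,175,110,80,7)
o,M=state();print(o["eef_pos"],M.round(3),o["finger_gap"])
```

```text
[435.01055306  60.75531799 161.56227758] [[ 0.005 -0.855  0.519]
 [ 0.001  0.519  0.855]
 [-1.    -0.004  0.003]] 0.4462264852046839
```

View pics/wrist15c.png

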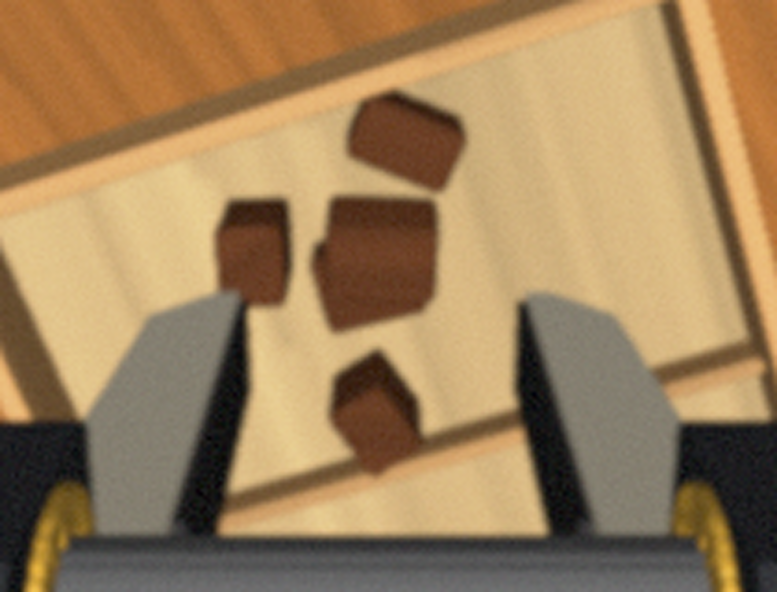

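View pics/scene15c.png

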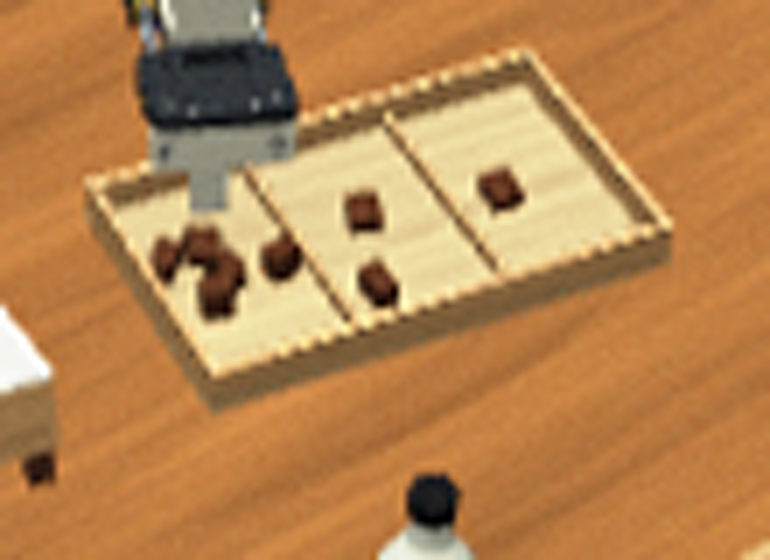

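Run:
```python
from h import *
s=L("wrist15")
def tr(p): d=np.array(p[:2])-TX; return np.array([d@EX,d@EY]).round(1)
W=lambda x,y,z:ray(s,(x/3.7+180-1.5,y/3.7+170),z)
for z in (20,26,30):
    print(z,W(377,428,z).round(1),tr(W(377,428,z)),[np.linalg.norm(W(333,420,z)-W(372,392,z)).round(1),np.linalg.norm(W(333,420,z)-W(377,473,z)).round(1)])
print(proj(s,pose([(0,-44,18),(0,-44,26),(-75,-44,18)],*TX,YAW))) 
print([((u[0]-180)*3.7,(u[1]-170)*3.7) for u in proj(s,pose([(20,-46,18),(20,-46,26),(-40,-46,18),(-40,-46,26)],*TX,YAW))])
print(state()[0]["joint_positions"].round(1))
```

```text
20 [460.3  97.3  20. ] [  9.8 -57.7] [np.float64(10.9), np.float64(16.1)]
26 [458.5  94.5  26. ] [  8.6 -60.9] [np.float64(10.6), np.float64(15.7)]
30 [457.2  92.6  30. ] [  7.8 -63. ] [np.float64(10.4), np.float64(15.4)]
[[297.11494027 295.16123447]
 [297.50476809 300.49515821]
 [386.39118536 268.34990126]]
[(np.float64(345.41536131205686), np.float64(481.1413890844018)), (np.float64(344.12415193498816), np.float64(501.32490442296177)), (np.float64(604.6217401369529), np.float64(403.10307557604)), (np.float64(611.5279481159305), np.float64(421.29221216080606))]
[ 1.900e+00  2.160e+01  1.174e+02  1.000e-01  4.080e+01 -1.469e+02]
```

Call:
{"name": "drive_tool", "arguments": {"targets": [[0.4,[0.005,0.01,0],[0,0,-0.12]],[0.4,[0.01,0.02,0],[0,0,-0.24]],[0.4,[0.024,0.033,0],[0,0,-0.36]],[0.4,[0.024,0.033,0],[0,0,-0.48]],[0.4,[0.024,0.033,0],[0,0,-0.6]],[0.4,[0.024,0.033,0],[0,0,-0.72]],[0.4,[0.024,0.033,0],[0,0,-0.84]],[0.4,[0.024,0.033,0],[0,0,-0.96]],[0.4,[0.024,0.033,0],[0,0,-1.08]],[0.4,[0.024,0.033,0],[0,0,-1.2]],[0.4,[0.024,0.033,0],[0,0,-1.32]],[0.4,[0.024,0.033,0],[0,0,-1.44]],[0.4,[0.024,0.033,0],[0,0,-1.56]],[0.4,[0.024,0.033,0],[0,0,-1.68]],[0.4,[0.024,0.033,0],[0,0,-1.8]],[0.4,[0.024,0.033,0],[0,0,-1.92]],[0.4,[0.024,0.033,0],[0,0,-2.04]],[0.4,[0.024,0.033,0],[0,0,-2.16]],[0.4,[0.024,0.033,0],[0,0,-2.28]],[0.4,[0.024,0.033,0],[0,0,-2.4]]]}}

```text
t: 18.05
eef_pos: [459.2, 95.0, 161.8]
orientation: [-47.9, 89.7, -126.9]
force: [0.1, -0.7, 0.2]
finger_gap: 0.4
```

Call:
{"name": "drive_tool", "arguments": {"targets": [[0.4,[0,0,-0.01],[0,0,-0.12]],[0.4,[0,0,-0.015],[0,0,-0.24]],[0.4,[0,0,-0.02],[0,0,-0.35]],[0.4,[0,0,-0.02],[0,0,-0.35]],[0.4,[0,0,-0.02],[0,0,-0.35]]]}}

```text
t: 18.47
eef_pos: [459.3, 95.8, 141.8]
orientation: [-49.5, 89.7, -148.4]
force: [-0.2, -0.6, 0.4]
finger_gap: 0.403
```

Run:
```python
from h import *
s=snap("wrist","16"); crop("wrist","16",180,170,210,160,3.7)
o,M=state();print(o["eef_pos"],M.round(3),o["finger_gap"],o["joint_positions"].round(1))
```

```text
[459.36350155  95.69928412 142.04514762] [[-0.004  0.988 -0.154]
 [-0.002 -0.154 -0.988]
 [-1.    -0.003  0.003]] 0.3971195814671028 [  6.1  26.3 113.4  -0.2  40.5  15.1]
```

View pics/wrist16c.png

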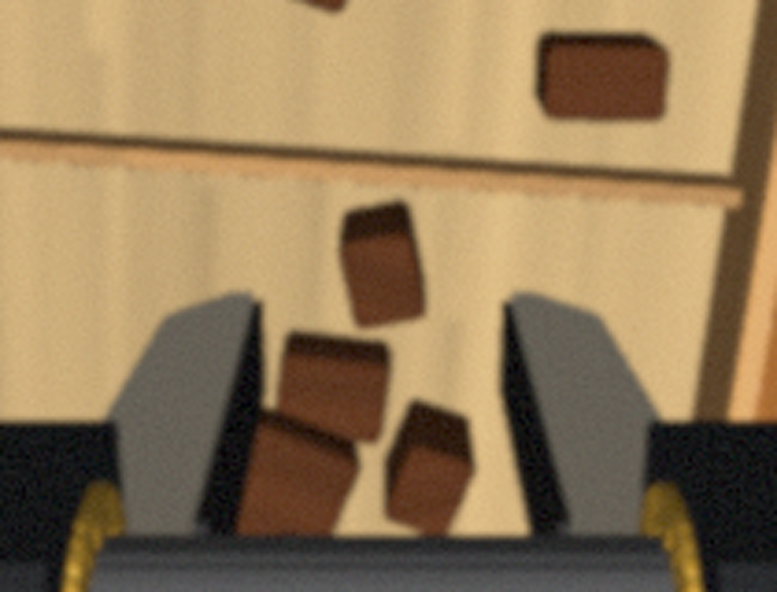

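Run:
```python
from h import *
s=L("wrist16"); p=state()[0]["eef_pos"][:2]
for z in (18,24,26): 
    u=proj(s,[[*p,z]])[0]; print(z,(u[0]+1.5-180)*3.7,(u[1]-170)*3.7, ray(s,(383/3.7+180-1.5,275/3.7+170),z).round(1))
print([np.linalg.norm(ray(s,(345/3.7,245/3.7),z)-ray(s,(425/3.7,315/3.7),z)) for z in (22,26,30)], [np.linalg.norm(ray(s,(0,240/3.7),z)-ray(s,(0,320/3.7),z)) for z in (22,26,30)])
```

```text
18 394.86319428911946 253.1279801536835 [456.4  91.6  18. ]
24 395.02559814794 264.573154050363 [456.8  94.   24. ]
26 395.0817034532125 268.52709319955113 [457.   94.8  26. ]
[np.float64(15.359275914074106), np.float64(15.05354701205952), np.float64(14.74781811004486)] [np.float64(12.326685233539976), np.float64(12.08132054558115), np.float64(11.835955857622345)]
```

Call:
{"name": "drive_tool", "arguments": {"targets": [[0.4,[0,-0.003,-0.012],[0,0,0.08]],[0.4,[0,-0.003,-0.024],[0,0,0.15]],[0.4,[0,-0.003,-0.036],[0,0,0.15]],[0.4,[0,-0.003,-0.044],[0,0,0.15]],[0.4,[0,-0.003,-0.044],[0,0,0.15]],[0.05,[0,-0.003,-0.044],[0,0,0.15]],[0.05,[0,-0.003,-0.044],[0,0,0.15]],[0.05,[0,-0.003,-0.044],[0,0,0.15]],[0.05,[0,-0.003,-0.044],[0,0,0.15]],[0.05,[0,-0.003,-0.044],[0,0,0.15]],[0.05,[0,-0.003,-0.044],[0,0,0.15]],[0.05,[0,-0.003,-0.02],[0,0,0.15]],[0.05,[0,-0.003,0.01],[0,0,0.15]],[0.05,[0,-0.003,0.02],[0,0,0.15]],[0.05,[0,-0.003,0.02],[0,0,0.15]]]}}

```text
t: 19.77
eef_pos: [460.3, 92.8, 164.1]
orientation: [24.6, 89.8, -65.7]
force: [0.4, -0.7, -0.9]
finger_gap: 0.151
```

Run:
```python
from h import *
s=snap("wrist","17"); crop("wrist","17",180,170,210,160,3.7)
o,M=state();print(o["eef_pos"],M.round(3),o["finger_gap"],o["joint_positions"].round(1))
print(TX+88*EY+25*EX)
```

```text
[459.67468167  92.7085009  162.52540331] [[-0.001  1.    -0.004]
 [-0.003 -0.004 -1.   ]
 [-1.    -0.001  0.003]] 0.14826344970450298 [  5.8  24.  113.   -0.2  43.1   6.2]
[506.5838175  236.34094846]
```

View pics/wrist17c.png

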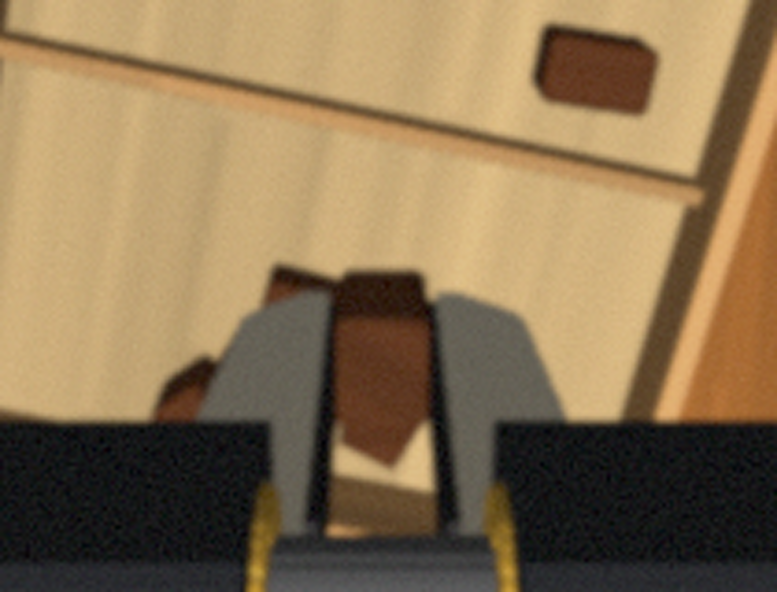

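Call:
{"name": "drive_tool", "arguments": {"targets": [[0.05,[-0.002,0.03,0],[0,0,0]],[0.05,[-0.004,0.065,0],[0,0,0]],[0.05,[-0.006,0.1,0],[0,0,0]],[0.05,[-0.008,0.135,0],[0,0,0]],[0.05,[-0.01,0.163,0],[0,0,0]],[0.05,[-0.01,0.163,-0.02],[0,0,0]],[0.05,[-0.01,0.163,-0.045],[0,0,0]],[0.05,[-0.01,0.163,-0.061],[0,0,0]],[0.05,[-0.01,0.163,-0.061],[0,0,0]],[0.05,[-0.01,0.163,-0.061],[0,0,0]],[0.3,[-0.01,0.163,-0.061],[0,0,0]],[0.3,[-0.01,0.163,-0.061],[0,0,0]],[0.3,[-0.01,0.163,-0.061],[0,0,0]],[0.3,[-0.01,0.163,-0.04],[0,0,0]],[0.3,[-0.01,0.163,-0.01],[0,0,0]],[0.3,[-0.01,0.163,0.03],[0,0,0]],[0.3,[-0.01,0.163,0.06],[0,0,0]]]}}

```text
t: 21.23
eef_pos: [449.8, 255.7, 225.5]
orientation: [14.5, 89.9, -75.7]
force: [-0.0, 0.1, 0.9]
finger_gap: 0.302
```

Run:
```python
from h import *
s=snap("wrist","18"); a=snap("scene","18"); crop("scene","18",260,175,110,80,7)
o,M=state();print(o["eef_pos"],M.round(3),o["t"],o["joint_positions"].round(1))
```

```text
[451.26526723 256.41889702 227.62192375] [[ 0.007  1.    -0.004]
 [ 0.001 -0.004 -1.   ]
 [-1.     0.007 -0.001]] 21.3333 [ 2.450e+01  2.220e+01  1.035e+02 -1.000e-01  5.390e+01  2.480e+01]
```

View pics/wrist18.png

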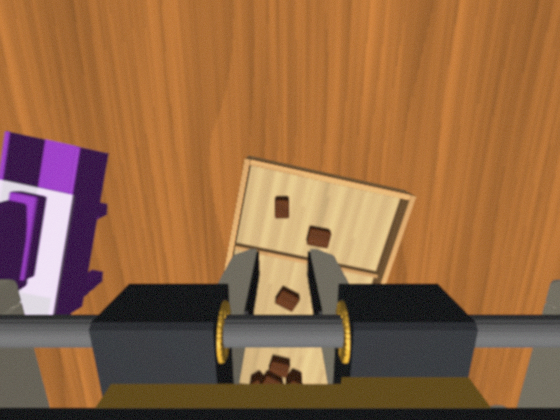

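View pics/scene18c.png

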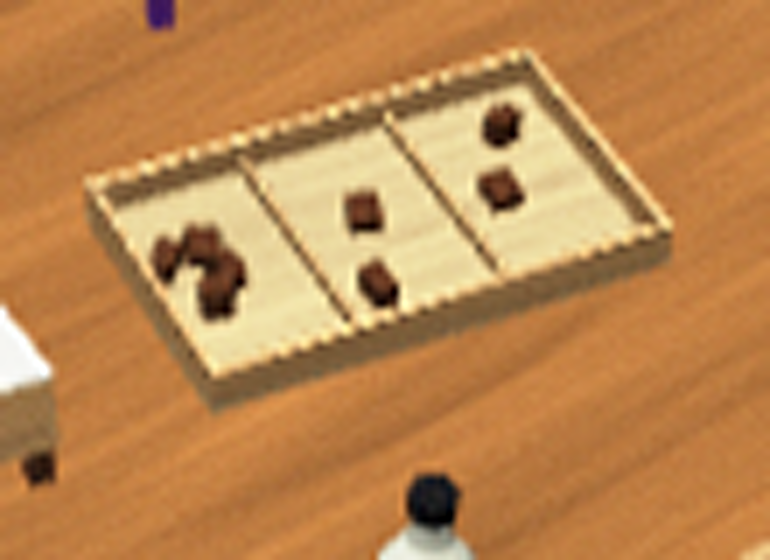

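Call:
{"name": "drive_tool", "arguments": {"targets": [[0.6,[-0.001,-0.02,0.03],[0,0,0.12]],[0.6,[-0.003,-0.055,0.047],[0,0,0.24]],[0.6,[-0.006,-0.09,0.047],[0,0,0.36]],[0.6,[-0.009,-0.125,0.047],[0,0,0.48]],[0.6,[-0.012,-0.16,0.047],[0,0,0.6]],[0.6,[-0.014,-0.195,0.047],[0,0,0.72]],[0.6,[-0.016,-0.23,0.047],[0,0,0.84]],[0.6,[-0.018,-0.265,0.047],[0,0,0.96]],[0.6,[-0.02,-0.3,0.047],[0,0,1.08]],[0.6,[-0.022,-0.33,0.047],[0,0,1.2]],[0.6,[-0.024,-0.356,0.047],[0,0,1.3]],[0.6,[-0.024,-0.356,0.047],[0,0,1.357]],[0.6,[-0.024,-0.356,0.047],[0,0,1.357]],[0.6,[-0.024,-0.356,0.047],[0,0,1.357]]]}}

```text
t: 22.5
eef_pos: [427.0, -99.5, 274.3]
orientation: [102.2, 89.6, 89.5]
force: [-0.3, -0.3, 0.5]
finger_gap: 0.596
```

Run:
```python
from h import *
s=snap("wrist","19"); o,M=state();print(o["eef_pos"],M.round(3),o["t"])
```

```text
[427.11459153 -99.11824004 274.32687547] [[ 0.     0.22   0.975]
 [ 0.007  0.975 -0.22 ]
 [-1.     0.007 -0.001]] 22.55
```

View pics/wrist19.png

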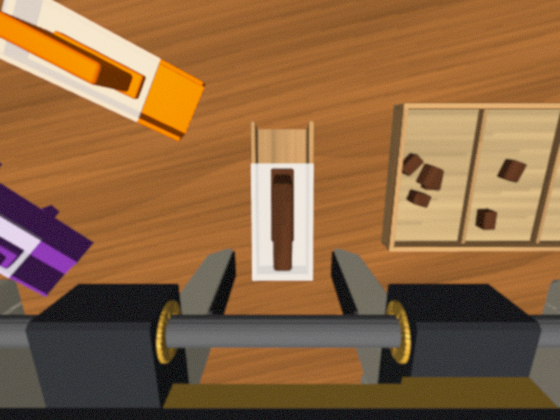

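Call:
{"name": "drive_tool", "arguments": {"targets": [[0.6,[0,0,-0.03],[-0.007,0,0]],[0.6,[0,0,-0.06],[-0.007,0,0]],[0.6,[0,0,-0.085],[-0.007,0,0]],[0.6,[0,0,-0.1],[-0.007,0,0]],[0.6,[0,0,-0.1005],[-0.007,0,0]],[0.6,[0,0,-0.1005],[-0.007,0,0]],[0,[0,0,-0.1005],[-0.007,0,0]],[0,[0,0,-0.1005],[-0.007,0,0]],[0,[0,0,-0.1005],[-0.007,0,0]],[0,[0,0,-0.1005],[-0.007,0,0]],[0,[0,0,-0.1005],[-0.007,0,0]],[0,[0,0,-0.1005],[-0.007,0,0]],[0,[0,0,-0.1005],[-0.007,0,0]],[0,[0,0,-0.1005],[-0.007,0,0]],[0,[0,0,-0.1005],[-0.007,0,0]],[0,[0,0,-0.1005],[-0.007,0,0]]], "squeeze": 40}}

```text
t: 23.88
eef_pos: [427.2, -99.1, 174.0]
orientation: [58.4, 90.0, 45.6]
force: [-0.9, 0.8, 5.3]
finger_gap: 0.175
```

Call:
{"name": "drive_tool", "arguments": {"targets": [[0,[0,0,0.015],[0,0,0]],[0,[0,0,0.03],[0,0,0]],[0,[0,0,0.03],[0,0,0]],[0,[0.004,0.02,0.03],[0,0,0]],[0,[0.009,0.039,0.03],[0,0,0]],[0,[0.009,0.039,0.03],[0,0,0]],[0,[0.009,0.039,0.015],[0,0,0]],[0,[0.009,0.039,0.006],[0,0,0]],[0,[0.009,0.039,0.002],[0,0,0]],[0,[0.009,0.039,0],[0,0,0]],[0,[0.009,0.039,-0.0005],[0,0,0]],[0,[0.009,0.039,-0.0005],[0,0,0]]]}}

```text
t: 24.88
eef_pos: [435.3, -60.1, 174.0]
orientation: [168.4, 89.9, 155.7]
force: [-10.3, 2.8, 17.5]
finger_gap: 0.17
```

Call:
{"name": "drive_tool", "arguments": {"targets": [[0,[0,0,0.0005],[0,0,0]],[0,[0,0,0.0005],[0,0,0]],[0.6,[0,0,0.0005],[0,0,0]],[0.6,[0,0,0.0005],[0,0,0]],[0.6,[0,0,0.0005],[0,0,0]],[0.6,[0,0,0.0005],[0,0,0]],[0.6,[0,0,0.0005],[0,0,0]],[0.6,[0,0,0.0005],[0,0,0]],[0.6,[0,0,0.03],[0,0,0]],[0.6,[0,0,0.07],[0,0,0]],[0.6,[0,0,0.11],[0,0,0]],[0.6,[0,0,0.15],[0,0,0]],[0.6,[-0.03,-0.02,0.17],[0,0,0]],[0.6,[-0.07,-0.04,0.17],[0,0,0]],[0.6,[-0.1,-0.06,0.17],[0,0,0]],[0.6,[-0.1,-0.06,0.17],[0,0,0]],[0.6,[-0.1,-0.06,0.17],[0,0,0]]]}}

```text
t: 26.3
eef_pos: [334.4, -120.8, 344.3]
orientation: [169.6, 89.9, 156.6]
force: [-0.5, 0.4, 0.5]
finger_gap: 0.603
```

Run:
```python
from h import *
snap("wrist","20");snap("scene","20");snap("side","20");o,M=state();print(o["eef_pos"],o["t"],o["force"])
crop("scene","20",230,175,140,80,5.5)
```

```text
[ 335.94582806 -119.88191812  343.98709993] 26.45 [0.5136257  0.45732132 0.1881706 ]
```

View pics/scene20c.png

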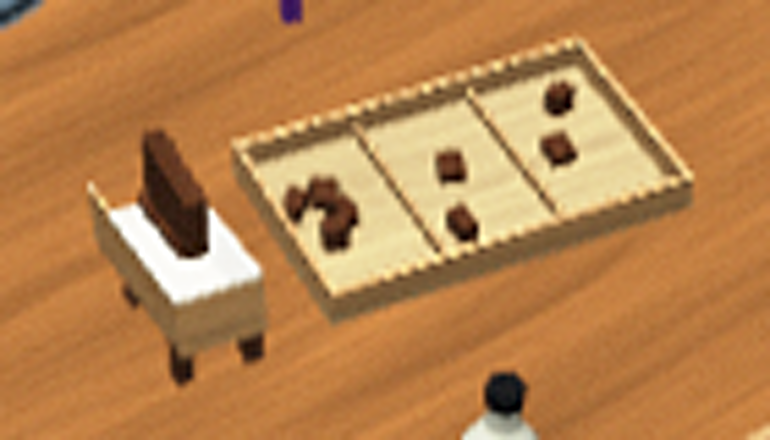

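View pics/side20.png

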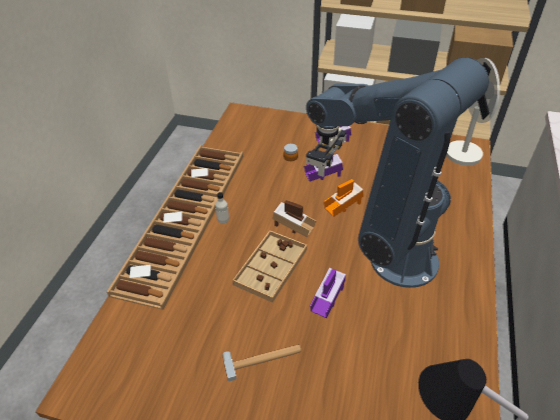

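View pics/wrist20.png

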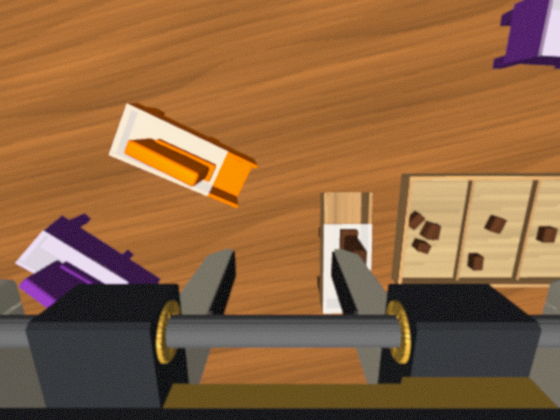

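View pics/scene20.png

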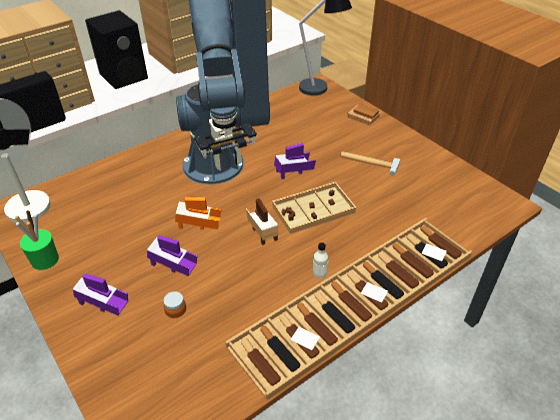

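```bash
python3 -c "
from plant import job_done
print(job_done())"
```

```text
the job is handed in; nothing more can be done
None
```

I handed the job in at about 26.5 s of the 67 s. All eight spacers are in the tray, split 4, 2 and 2 across the three bays. The empty shaker stands upright on its feet, about 50 mm from the tray's -y end.

- **Pouring:** The shaking alone did not give the required spread. The spacers came out as a train, leaving 6, 1 and 1. I set the empty shaker down and used the gripper to move one spacer from the first bay to the second and one to the third. I then picked the shaker up again, moved it 40 mm nearer the tray and stood it down for good.
- **Last checks:** The scene and side pictures show the spacers inside the tray, the shaker upright and the glue, wax and hammer apparently where they were. The wrist picture shows only three blocks in the first bay. I put that down to the fourth lying under another, because the scene picture shows a cluster of four. The chute looked empty in the last close picture before I stood the shaker down for the final time.
- **Disagreements:** The fixed cameras and the wrist camera differed by about 4 mm on the tray's position, so I used the wrist view for the spacer picks. The final set-down pressed the shaker's feet onto the bench with a peak reading of about 20 N, then I eased off before letting go.

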